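# Corner-load check of the can scale

## Task

First clear the loose scraps off the scale pan into the red scrap bin; only then hang every slotted weight on the hanger that stands on the scale, each lying flat with the rod fully home at the inner end of its slot, and turned so that its slot points at least a quarter turn away from the slot of the weight next to it. With all the weights hung, press the green button fully down to take the reading and let go, leaving the weights on the hanger and the cans standing where they are.

Things in the scene. Friction and masses are not known exactly. Their poses are not given: they have to be found in the camera images.
- scale: low bench scale, fixed to the bench: grey housing under a brushed-metal rectangular pan 220 x 260 mm (x by y of its frame). Origin at the centre of its underside; the pan's flat top is 50 mm above the origin
- carrier_top (a point): weight hanger, fixed upright on the scale pan: centre of the top face of its round brass carrier plate (44 mm across, 6 mm thick), where the lowest weight lies, 24 mm above the pan. A vertical steel rod 8 mm in diameter rises from this point; a brass head 20 mm across and 7 mm thick sits on the rod, its underside 50 mm and its top 57 mm above this point. The head does not pass through the weights' slots
- mat: thin dark blue bench mat 270 x 250 x 4 mm, fixed; the weights lie flat on its top, 4 mm above its origin
- bin_in (a point): open red scrap bin, fixed, outside 150 x 150 x 60 mm high, walls and floor 5 mm: centre of its inner floor, axes along its sides
- read_button_top (a point): centre of the top of the round green push button (28 mm across) on the white reading console left of the scale; pressed straight down. The console's low display stands behind it (+x side), its top about 65 mm above the bench
- read_button (a joint): travel of the green button in m: 0 released, 0.006 fully down (about 5 N at the full travel); it springs back
- w1_centre (a point): brass-coloured slotted weight, a disc 68 mm across and 8 mm thick, about 0.19 kg, or absent: its centre, half-way up its thickness, z up. Two flats cut on its rim, 60 mm apart (at +y and -y, parallel to the slot), are for gripping. A slot 12 mm wide runs from the rim at +x to a round end 6 mm beyond the centre, so the hanger's rod can sit at the centre
- w1_mouth (a point): mouth of the slot of w1: 34 mm from its centre along its x axis, half-way up
- w2_centre (a point): steel slotted weight, a disc 68 mm across and 8 mm thick, about 0.19 kg, or absent: its centre, half-way up its thickness, z up. Two flats cut on its rim, 60 mm apart (at +y and -y, parallel to the slot), are for gripping. A slot 12 mm wide runs from the rim at +x to a round end 6 mm beyond the centre, so the hanger's rod can sit at the centre
- w2_mouth (a point): mouth of the slot of w2: 34 mm from its centre along its x axis, half-way up
- w3_centre (a point): brass-coloured slotted weight, a disc 68 mm across and 8 mm thick, about 0.19 kg, or absent: its centre, half-way up its thickness, z up. Two flats cut on its rim, 60 mm apart (at +y and -y, parallel to the slot), are for gripping. A slot 12 mm wide runs from the rim at +x to a round end 6 mm beyond the centre, so the hanger's rod can sit at the centre
- w3_mouth (a point): mouth of the slot of w3: 34 mm from its centre along its x axis, half-way up
- w4_centre (a point): steel slotted weight, a disc 68 mm across and 8 mm thick, about 0.19 kg, or absent: its centre, half-way up its thickness, z up. Two flats cut on its rim, 60 mm apart (at +y and -y, parallel to the slot), are for gripping. A slot 12 mm wide runs from the rim at +x to a round end 6 mm beyond the centre, so the hanger's rod can sit at the centre
- w4_mouth (a point): mouth of the slot of w4: 34 mm from its centre along its x axis, half-way up
- chip1_centre (a point): splintered pale wood chip 24 x 44 x 22 mm (x, y, z of its frame), 20 g, or absent: a point on its middle 10 mm above its underside
- chip2_centre (a point): folded brown cardboard piece 26 x 40 mm, 24 mm high at its -y end (12 mm of its length) and 12 mm high elsewhere (x, y, z of its frame), 20 g, or absent: a point on its middle 10 mm above its underside
- chip3_centre (a point): blue plastic offcut 22 x 34 x 22 mm (x, y, z of its frame), 20 g, or absent: a point on its middle 11 mm above its underside
- chip4_centre (a point): dark wood offcut 24 x 36 x 20 mm (x, y, z of its frame), 20 g, or absent: a point on its middle 10 mm above its underside
- chip5_centre (a point): orange plastic offcut 20 x 40 x 20 mm (x, y, z of its frame), 20 g, or absent: a point on its middle 10 mm above its underside
- can_a: bystander: closed gold food can 72 mm across, 45 mm high; origin at the centre of its underside
- can_b: bystander: closed gold food can 72 mm across, 45 mm high; origin at the centre of its underside
- can_c: bystander: closed gold food can 72 mm across, 45 mm high; origin at the centre of its underside

How it is judged:
On the way, in this order (a step that is already met when the one before it is completed fails the run):
1. every scrap lies in the scrap bin, and no weight is on the hanger yet (x of chip1_centre in the frame of bin_in between -0.072 and 0.072 m and y of chip1_centre in the frame of bin_in between -0.072 and 0.072 m and z of each of chip1_centre, chip2_centre, chip3_centre, chip4_centre, chip5_centre in the frame of bin_in below 0.055 m and x of chip2_centre in the frame of bin_in between -0.072 and 0.072 m and y of chip2_centre in the frame of bin_in between -0.072 and 0.072 m and x of chip3_centre in the frame of bin_in between -0.072 and 0.072 m and y of chip3_centre in the frame of bin_in between -0.072 and 0.072 m and x of chip4_centre in the frame of bin_in between -0.072 and 0.072 m and y of chip4_centre in the frame of bin_in between -0.072 and 0.072 m and x of chip5_centre in the frame of bin_in between -0.072 and 0.072 m and y of chip5_centre in the frame of bin_in between -0.072 and 0.072 m and horizontal distance between each of w1_centre, w2_centre, w3_centre, w4_centre and carrier_top above 0.045 m), for 0.2 s.
2. every weight hangs on the hanger, flat, rod home, slots of neighbours staggered (horizontal distance between each of w1_centre, w2_centre, w3_centre, w4_centre and carrier_top below 0.01 m and z of w1_centre in the frame of carrier_top between 0.001 and 0.037 m and angle between each of w1_centre, w2_centre, w3_centre, w4_centre's own z axis and vertical below 0.12 rad and z of w2_centre in the frame of carrier_top between 0.001 and 0.037 m and z of w3_centre in the frame of carrier_top between 0.001 and 0.037 m and z of w4_centre in the frame of carrier_top between 0.001 and 0.037 m and (z of w1_centre in the frame of w2_centre above 0.012 m or z of w1_centre in the frame of w2_centre below -0.012 m or x of w1_mouth in the frame of w2_centre below 0.02 m) and (z of w1_centre in the frame of w3_centre above 0.012 m or z of w1_centre in the frame of w3_centre below -0.012 m or x of w1_mouth in the frame of w3_centre below 0.02 m) and (z of w1_centre in the frame of w4_centre above 0.012 m or z of w1_centre in the frame of w4_centre below -0.012 m or x of w1_mouth in the frame of w4_centre below 0.02 m) and (z of w2_centre in the frame of w3_centre above 0.012 m or z of w2_centre in the frame of w3_centre below -0.012 m or x of w2_mouth in the frame of w3_centre below 0.02 m) and (z of w2_centre in the frame of w4_centre above 0.012 m or z of w2_centre in the frame of w4_centre below -0.012 m or x of w2_mouth in the frame of w4_centre below 0.02 m) and (z of w3_centre in the frame of w4_centre above 0.012 m or z of w3_centre in the frame of w4_centre below -0.012 m or x of w3_mouth in the frame of w4_centre below 0.02 m)), for 0.3 s.
3. the green button is pressed fully down with all the weights hung (all of step 2 and value of joint read_button above 0.0048 m), for 0.05 s.
At the end, for the whole second after the job is handed in: every scrap is inside the bin; every weight is on the hanger, its centre within 10 mm of the rod's axis, stacked from the carrier plate up and flat within 7 degrees; the slots of neighbouring weights point at least about 55 degrees apart; all let go of, the button released (all of step 2 and x of chip1_centre in the frame of bin_in between -0.072 and 0.072 m and y of chip1_centre in the frame of bin_in between -0.072 and 0.072 m and z of each of chip1_centre, chip2_centre, chip3_centre, chip4_centre, chip5_centre in the frame of bin_in below 0.055 m and x of chip2_centre in the frame of bin_in between -0.072 and 0.072 m and y of chip2_centre in the frame of bin_in between -0.072 and 0.072 m and x of chip3_centre in the frame of bin_in between -0.072 and 0.072 m and y of chip3_centre in the frame of bin_in between -0.072 and 0.072 m and x of chip4_centre in the frame of bin_in between -0.072 and 0.072 m and y of chip4_centre in the frame of bin_in between -0.072 and 0.072 m and x of chip5_centre in the frame of bin_in between -0.072 and 0.072 m and y of chip5_centre in the frame of bin_in between -0.072 and 0.072 m and value of joint read_button below 0.002 m); the robot touches nothing.
It fails at once if a bystander can is moved more than 30 mm or tipped (distance of any of can_a, can_b, can_c from where it was at the start of the episode above 0.03 m or angle between any of can_a, can_b, can_c's own z axis and vertical above 0.5 rad).
Of w1, w2, w3, w4 only 3 to 4 are there at a start; the rules pass over those that are not, and their reading is None.
Of chip1, chip2, chip3, chip4, chip5 only 3 to 5 are there at a start; the rules pass over those that are not, and their reading is None.
At some moment in a run one of chip1, chip2, chip3, chip4, chip5 may be knocked a few centimetres aside while the robot is not near it.
Once in a run the grip may slacken for a moment while it holds something.
It also fails if it takes over 210 s, if anything falls off the work surface, if the arm or the gripper's body presses on something with over 40 N, if the wrist force passes 120 N, or if a joint passes its speed limit or range.

## Robot

A 6-joint arm with a two-finger parallel gripper is mounted at the origin on the work surface. World frame = base frame: x ahead of the robot, y to its left, z up, the work surface at z = 0. Lengths are in m, angles in rad, forces in N, time in s.
With the tool pointing down it reaches from about 0.3 to 0.875 m from the base axis. Payload 6.4 kg.
Tool frame: the origin (TCP) lies on the centre line of the jaws, within the pads' length; the fingertips stand 25 mm ahead of it and the grasp point (between the pads) lies 6 mm ahead of it (ctrl.tips_ahead is the z of the fingertips in the tool frame, in m); z points along the fingers, x is the direction in which the jaws open and shut, and the axes are right-handed (so a half turn about z gives the same grasp; the last joint's range is limited). The gripper opens to 85 mm and grips with 20 to 120 N. Pads are 22 mm wide; open, the fingers measure 114 mm over their backs; the gripper's body (76 mm by 85 mm) begins 54 mm behind the grasp point. The pads swing forward as they close: fully open they stand 13 mm farther back than shut.
Start: joints at [-1.341, 0.181, 1.607, -0, 1.354, -0.206], TCP at [0.243, -0.521, 0.256] pointing down, gripper open.
Joint ranges: [-2.99, 2.99], [-0.89, 2.07], [0.3, 2.58], [-1.14, 4.28], [0, 2.63], [-3.12, 3.12]. Speed limits (rad/s): [2.57, 2.57, 3.01, 3.14, 3.14, 3.14].

## Interface

Orientations are given as a unit quaternion [w, x, y, z].
In Python, from bench import ctrl gives the robot as it stands.
- The arm moves only by the shell command python3 -m pendant 'ROWS'. ROWS is JSON, a list that holds one entry, the list of rows, each a list of 7 numbers: the shift along the tool's x, y, z in m, then the turn, a rotation vector about the tool's x, y, z in rad, then the closure, from -1 (fully open) to 1 (shut). A call has 1 to 10 rows; each row shifts and turns the commanded pose from where the row before left it, along the tool's axes as they then stand; what a row does not reach is not made up. A row lasts 1/10 s, in which the tool goes at most 50 mm and 8.59 degrees, less where a joint would pass 70% of its speed; a pose out of reach is approached as far as the arm can. A call with a gripper value outside its range is refused whole. The fingers move at their own pace and stop on an object; the grip force is fixed at half the most. Time passes only in rows, so rows that do not move let the fingers close. It gives the time, the measured TCP pose, the force and the opening at its end, in the units of the state.
- ctrl.get_obs(): the state, without advancing time (a new reading comes with each control period).
- ctrl.camera(name): name is "scene" or "top" or "wrist"; returns (picture, depth): 400x640x3 uint8, red, green, blue; 400x640 float32, m along the optical axis (not along the pixel's ray), 0 where there is no reading.
- ctrl.calibration(name): a dict with "fov_y" (degrees; the focal length in pixels is half the picture's height over the tangent of half this angle, whatever the lens; pixels are square), "cx", "cy" (the principal point, pixels), "D" ([k1, k2, p1, p2, k3] as OpenCV has them; the pictures are not rectified), "camera_from_world" (4x4, takes a point from world to camera coordinates). Camera axes: x right, y down, z forward; pixel columns grow to the right and rows downward; lengths in m; the calibration is good to about 2 mm. A picture is of the moment at which its call begins: read the wrist's pose just before it. calibration takes no time and is no camera call; for the wrist camera it gives the pose at the moment of the call.
- ctrl.hand_in(): hands the job in, once; it reports no verdict.
The state is a dict: "time_s": time; "q": joint angles; "dq": joint speeds; "joint_efforts": joint torques, N m; "eef_pos": TCP position; "eef_rot": TCP orientation; "wrist_force": force on the tool from outside, world axes, zero at the start; "torque": the same for the moment, N m; "opening": opening from 0.0 (shut) to 1.0 (fully open).
Only numpy, scipy, OpenCV 4.12 (cv2) and the standard library are available. Lean on these libraries where they do the work, as an engineer would, in place of code of your own. Each camera call takes 0.05 s, during which the arm holds its last target.

## Working session

There is one attempt and no reset: what is moved stays moved. The work goes in short steps, Python scripts to look and compute and a shell command to move; the robot and the scene stay as the last step left them, time stands still between calls to the robot, and variables do not carry over. Pictures are saved under pics/ and viewed, and the job is handed in when it is done.

```bash
ls; mkdir -p pics
python3 - <<'E'
from bench import ctrl
import cv2,numpy as np
o=ctrl.get_obs();print(o)
for n in("scene","top","wrist"):
    c=ctrl.calibration(n);p,d=ctrl.camera(n)
    print(n,c['fov_y'],c['cx'],c['cy'],c['D']);print(np.round(c['camera_from_world'],3))
    cv2.imwrite(f'pics/{n}0.png',p[:,:,::-1]);np.savez(f'{n}0.npz',p=p,d=d,M=c['camera_from_world'])
E
```

```text
pics
{'time_s': 0.0, 'q': array([-1.34125670e+00,  1.81549206e-01,  1.60804133e+00, -1.42870467e-05,
        1.35382468e+00, -2.06319473e-01]), 'dq': array([ 9.82810045e-05, -2.65029879e-04,  5.56530601e-04, -2.07401784e-03,
        7.49295403e-04,  2.50725689e-04]), 'joint_efforts': array([-3.00511583e-04, -4.44872010e+01, -3.51336944e+01, -3.39882408e-04,
        9.03929496e-03,  3.30775526e-05]), 'eef_pos': array([ 0.24263666, -0.52070979,  0.25536344]), 'eef_rot': array([-6.31860487e-04,  8.43264774e-01, -5.37497620e-01, -6.56685560e-04]), 'wrist_force': array([-0.38461277, -0.1439844 ,  0.22906298]), 'torque': array([-0.02304801, -0.01980013, -0.02071251]), 'opening': 0.998074033106325}
scene 51.31251575723094 319.1024031452249 201.77915396505708 [-0.08823752  0.          0.          0.          0.        ]
[[-0.537  0.844 -0.017  0.293]
 [ 0.493  0.298 -0.817 -0.242]
 [-0.684 -0.447 -0.576  1.429]
 [ 0.     0.     0.     1.   ]]
top 45.50219555641798 317.38320118334127 203.40917775578293 [-0.02576845  0.          0.          0.          0.        ]
[[ 0.027 -1.     0.007 -0.026]
 [-0.992 -0.027 -0.127  0.589]
 [ 0.127 -0.004 -0.992  1.16 ]
 [ 0.     0.     0.     1.   ]]
wrist 69.29377264529407 318.2722255317872 193.5554959823432 [-0.00245611  0.          0.          0.          0.        ]
[[ 0.422 -0.907 -0.001 -0.573]
 [-0.875 -0.407  0.263 -0.033]
 [-0.239 -0.11  -0.965  0.378]
 [ 0.     0.     0.     1.   ]]
```

View pics/top0.png

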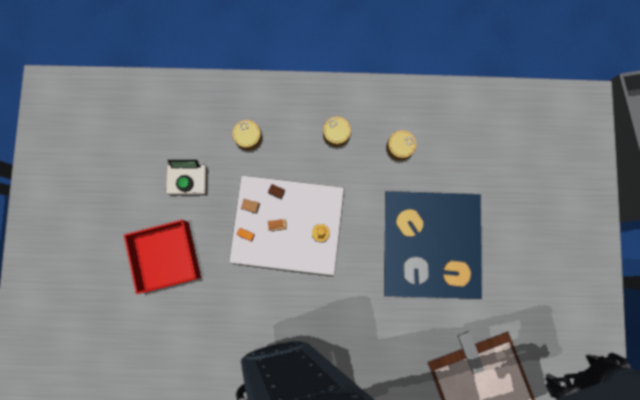

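View pics/scene0.png

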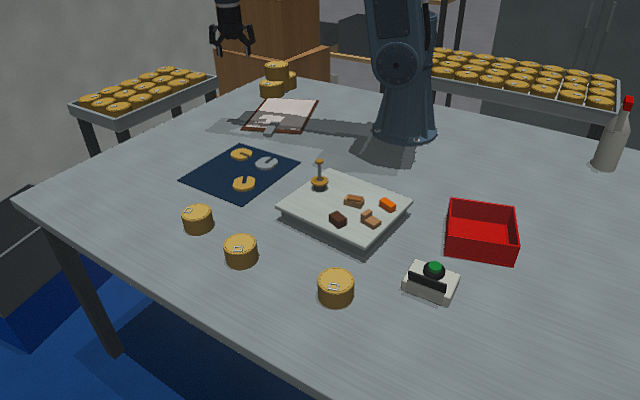

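View pics/wrist0.png

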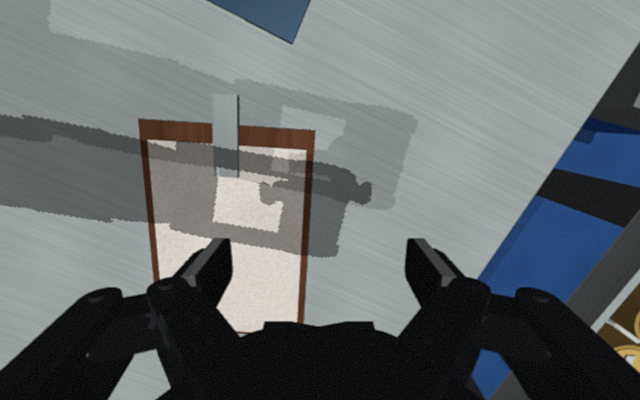

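The top view shows 3 weights on the mat (410,222; 416,270; 457,273) and 4 scraps on the pan (277,190; 250,206; 277,225; 246,235). The hanger is at (320,233), the button at (184,183) and the bin near (163,257).

```bash
cat > h.py <<'E'
import numpy as np,cv2,sys
from bench import ctrl
from scipy.spatial.transform import Rotation as R
def K(c):
    f=200/np.tan(np.radians(c['fov_y']/2));return np.array([[f,0,c['cx']],[0,f,c['cy']],[0,0,1.]])
def ray(c,uv,z):
    """pixels -> world points on plane height z"""
    uv=np.asarray(uv,float).reshape(-1,1,2)
    n=cv2.undistortPoints(uv,K(c),np.array(c['D'],float)).reshape(-1,2)
    M=np.array(c['camera_from_world']);Rm=M[:3,:3];t=M[:3,3]
    d=np.c_[n,np.ones(len(n))]@Rm; o=-Rm.T@t
    return o+d*((z-o[2])/d[:,2])[:,None]
def proj(c,P):
    M=np.array(c['camera_from_world'])
    return cv2.projectPoints(np.asarray(P,float).reshape(-1,1,3),cv2.Rodrigues(M[:3,:3])[0],M[:3,3],K(c),np.array(c['D'],float))[0].reshape(-1,2)
def snap(n,tag):
    c=ctrl.calibration(n);p,d=ctrl.camera(n)
    cv2.imwrite(f'pics/{tag}.png',p[:,:,::-1]);return c,p,d
def cloud(c,d):
    v,u=np.mgrid[:400,:640];uv=np.stack([u,v],-1).reshape(-1,1,2).astype(float)
    n=cv2.undistortPoints(uv,K(c),np.array(c['D'],float)).reshape(-1,2)
    X=np.c_[n,np.ones(len(n))]*d.reshape(-1,1)
    M=np.array(c['camera_from_world']);return ((X-M[:3,3])@M[:3,:3]).reshape(400,640,3)
def pose():
    o=ctrl.get_obs();q=o['eef_rot'];return o,R.from_quat([q[1],q[2],q[3],q[0]])
def goto(x,y,z,yaw=None):
    """print shift/turn in tool axes to bring TCP to x,y,z, tool-x axis at world yaw (deg, mod 180), pointing down"""
    o,r=pose();d=r.inv().apply(np.array([x,y,z])-o['eef_pos'])
    a=r.apply([1,0,0]);cur=np.degrees(np.arctan2(a[1],a[0]))
    if yaw is None: yaw=cur
    dy=(yaw-cur+90)%180-90
    outs=[]
    for k in(dy,dy-180*np.sign(dy)):
        Rt=R.from_euler('z',cur+k,degrees=True)*R.from_euler('x',180,degrees=True)
        outs.append(np.round((r.inv()*Rt).as_rotvec(),3))
    print('t%.1f'%o['time_s'],'pos',np.round(o['eef_pos'],4),'yaw %.1f'%cur,'q6 %.2f'%o['q'][5],'op %.3f'%o['opening'],'F',np.round(o['wrist_force'],1))
    print(' shift',np.round(d,4),'turn',outs[0],'or',outs[1])
E
python3 - <<'E'
from h import *
c=ctrl.calibration('top')
for n,uv,z in[('carrier',(320,233),.09),('button',(184,183),.04),('dark',(277,190),.07),('card',(250,206),.07),('chip',(277,225),.07),('or',(246,235),.07),('wA',(410,222),.012),('wS',(416,270),.012),('wB',(457,273),.012),('canA',(247,135),.045),('canB',(337,130),.045),('canC',(402,145),.045)]:
    print(n,np.round(ray(c,[uv],z)[0],3))
print('bin rim',np.round(ray(c,[(125,236),(186,222),(200,279),(137,293)],.06),3))
print('pan',np.round(ray(c,[(242,177),(344,188),(334,275),(231,263)],.05),3))
z=np.load('top0.npz');X=cloud(c,z['d'])
for u,v in[(300,200),(320,233),(184,183),(160,255),(277,190),(250,206),(277,225),(246,235),(410,222)]: print(u,v,np.round(X[v,u],3))
goto(.5,0,.3,90)
E
```

```text
carrier [ 0.512 -0.018  0.09 ]
button [0.632 0.328 0.04 ]
dark [0.616 0.09  0.07 ]
card [0.575 0.155 0.07 ]
chip [0.53  0.087 0.07 ]
or [0.504 0.161 0.07 ]
wA [ 0.552 -0.248  0.012]
wS [ 0.43  -0.263  0.012]
wB [ 0.425 -0.368  0.012]
canA [0.759 0.174 0.045]
canB [ 0.779 -0.054  0.045]
canC [ 0.744 -0.221  0.045]
bin rim [[0.494 0.459 0.06 ]
 [0.532 0.311 0.06 ]
 [0.395 0.269 0.06 ]
 [0.357 0.419 0.06 ]]
pan [[ 0.649  0.181  0.05 ]
 [ 0.629 -0.075  0.05 ]
 [ 0.413 -0.055  0.05 ]
 [ 0.435  0.198  0.05 ]]
300 200 [0.596 0.034 0.048]
320 233 [ 0.51  -0.017  0.129]
184 183 [0.63  0.325 0.05 ]
160 255 [0.45  0.387 0.005]
277 190 [0.616 0.09  0.07 ]
250 206 [0.576 0.156 0.063]
277 225 [0.53  0.087 0.072]
246 235 [0.504 0.162 0.067]
410 222 [ 0.552 -0.248  0.011]
t0.1 pos [ 0.2426 -0.5209  0.2556] yaw -65.0 q6 -0.21 op 0.998 F [0.4 0.5 0.3]
 shift [-0.3636 -0.4532 -0.0438] turn [-0.     0.001  0.436] or [-2.000e-03 -0.000e+00 -2.706e+00]
```

Run:
```python
from h import *
c=ctrl.calibration('wrist');M=np.array(c['camera_from_world']);o,r=pose()
C=-M[:3,:3].T@M[:3,3];print('cam in tool',r.inv().apply(C-o['eef_pos']),'axis',r.inv().apply(M[2,:3]))
goto(.42,-.30,.33,-90)
```

```text
cam in tool [-0.00098897 -0.06684911 -0.11708338] axis [2.17191933e-04 2.63732898e-01 9.64595724e-01]
t0.1 pos [ 0.2426 -0.5209  0.2556] yaw -65.0 q6 -0.21 op 0.998 F [0.4 0.5 0.3]
 shift [-0.1255 -0.254  -0.0742] turn [-0.     0.001  0.436] or [-2.000e-03 -0.000e+00 -2.706e+00]
```

```bash
python3 -m pendant '[[[-0.021,-0.043,-0.012,0,0,0,-1],[-0.021,-0.043,-0.012,0,0,0,-1],[-0.021,-0.043,-0.012,0,0,0,-1],[-0.021,-0.043,-0.012,0,0,0,-1],[-0.021,-0.043,-0.012,0,0,0,-1],[-0.021,-0.043,-0.012,0,0,0,-1],[0,0,0,0,0,0.145,-1],[0,0,0,0,0,0.145,-1],[0,0,0,0,0,0.146,-1],[0,0,0,0,0,0,-1]]]'
python3 - <<'E'
from h import *
c,p,d=snap('wrist','mat1');np.savez('mat1.npz',p=p,d=d);import pickle;pickle.dump(c,open('mat1.pkl','wb'))
goto(.46,.0,.35,-90)
E
```

```text
time_s: 1.15
eef_pos: [0.4235, -0.2978, 0.328]
eef_rot: [0.0, -0.707, 0.707, 0.0]
wrist_force: [0.2, 1.5, 0.3]
opening: 1.001
t1.2 pos [ 0.4234 -0.2979  0.328 ] yaw -89.8 q6 0.72 op 1.001 F [ 0.2  0.  -0.2]
 shift [-0.2978 -0.0375 -0.0219] turn [0.    0.    0.003] or [-1.000e-03  1.000e-03 -3.139e+00]
```

View pics/mat1.png

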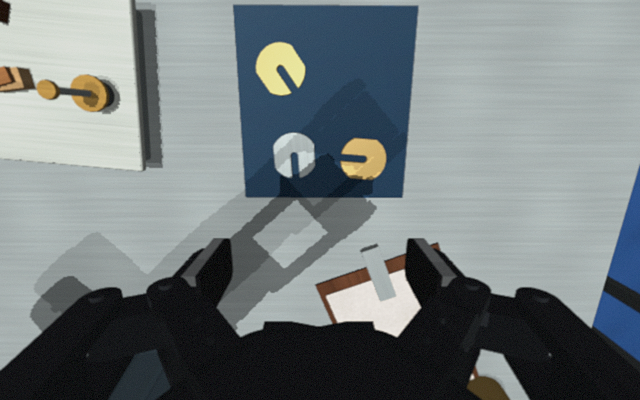

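The weights show at (280,68), (294,155) and (363,158); their slots point lower-right, down and left. Next, a view of the pan.

```bash
python3 -m pendant '[[[-0.045,-0.005,-0.003,0,0,0,-1],[-0.045,-0.005,-0.003,0,0,0,-1],[-0.045,-0.005,-0.003,0,0,0,-1],[-0.045,-0.005,-0.003,0,0,0,-1],[-0.045,-0.005,-0.003,0,0,0,-1],[-0.045,-0.005,-0.003,0,0,0,-1],[-0.045,-0.005,-0.003,0,0,0,-1],[-0.045,-0.005,-0.003,0,0,0,-1],[0,0,0,0,0,0,-1]]]'
python3 - <<'E'
from h import *
c,p,d=snap('wrist','pan1');np.savez('pan1.npz',p=p,d=d);import pickle;pickle.dump(c,open('pan1.pkl','wb'))
goto(.46,.0,.35,-90)
E
```

```text
time_s: 2.1
eef_pos: [0.4634, 0.0664, 0.3528]
eef_rot: [-0.001, 0.711, -0.704, -0.0]
wrist_force: [-0.5, -0.6, 0.1]
opening: 1.002
t2.1 pos [0.4634 0.0641 0.3524] yaw -89.5 q6 1.45 op 1.002 F [ 0.3 -0.   0.2]
 shift [0.0641 0.0039 0.0024] turn [-0.     0.     0.008] or [-0.    -0.    -3.133]
```

View pics/pan1.png

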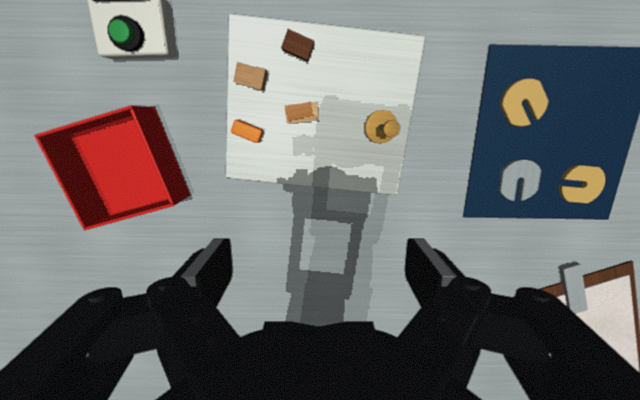

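Everything is in one view: scraps at (297,44), (251,76), (301,112) and (248,131), hanger (382,127), bin, button and weights. Measuring now.

```bash
cat > chips.py <<'E'
from h import *
def chips(c,p,d,zmin=.057,box=(.41,.66,-.08,.21)):
    X=cloud(c,d)
    m=((X[...,2]>zmin)&(X[...,2]<.085)&(X[...,0]>box[0])&(X[...,0]<box[1])&(X[...,1]>box[2])&(X[...,1]<box[3])).astype(np.uint8)
    n,l,s,_=cv2.connectedComponentsWithStats(m)
    for i in range(1,n):
        if s[i,4]<40: continue
        q=X[l==i];zt=np.percentile(q[:,2],90)
        (cx,cy),(w,h),a=cv2.minAreaRect(q[:,:2].astype(np.float32)*1000)
        if w<h: w,h,a=h,w,a+90
        vs,us=np.nonzero(l==i)
        print('px',int(us.mean()),int(vs.mean()),'c %.1f %.1f'%(cx,cy),'med',np.round(np.median(q,0)*1000,1),'ztop %.3f'%zt,'L %.0f W %.0f longyaw %.1f'%(w,h,a),'rgb',p[l==i].mean(0).astype(int))
E
python3 - <<'E'
from chips import *
import pickle
c=pickle.load(open('pan1.pkl','rb'));z=np.load('pan1.npz')
chips(c,z['p'],z['d'])
X=cloud(c,z['d']);
for u,v in[(330,60),(125,33),(120,170),(388,128),(526,100),(560,180)]:print(u,v,np.round(X[v,u],4))
print('bin rim',np.round(ray(c,[(36,136),(132,106),(190,198),(85,229)],.06),3))
E
```

```text
px 297 44 c 615.8 95.6 med [615.3  95.9  69.3] ztop 0.070 L 36 W 24 longyaw 67.7 rgb [93 62 45]
px 249 75 c 578.7 159.3 med [578.1 158.8  62.2] ztop 0.074 L 41 W 26 longyaw 75.4 rgb [168 131  94]
px 301 112 c 532.9 91.4 med [533.   90.9  70.7] ztop 0.072 L 44 W 24 longyaw 96.5 rgb [176 131  88]
px 378 125 c 515.9 -13.9 med [517.9 -11.1  73.4] ztop 0.075 L 43 W 39 longyaw 172.3 rgb [162 128  68]
px 246 130 c 507.5 166.5 med [507.7 165.5  69.2] ztop 0.070 L 40 W 20 longyaw 67.6 rgb [200 124  59]
330 60 [0.6006 0.0535 0.0497]
125 33 [0.5297 0.0678 0.4699]
120 170 [0.4393 0.3928 0.0029]
388 128 [ 0.5158 -0.0118  0.1298]
526 100 [ 0.5547 -0.2486  0.0059]
560 180 [ 0.43   -0.3307  0.0041]
bin rim [[0.498 0.463 0.06 ]
 [0.539 0.322 0.06 ]
 [0.409 0.257 0.06 ]
 [0.359 0.422 0.06 ]]
```

Run:
```python
from chips import *
import pickle
c,p,d=snap('wrist','pan2');np.savez('pan2.npz',p=p,d=d);pickle.dump(c,open('pan2.pkl','wb'))
chips(c,p,d)
goto(.533,.088,.15,0)
print('rim',np.round(ray(c,[(36,136),(132,106),(190,198),(85,229)],.06),3))
X=cloud(c,d);print(X[128,388])
```

```text
px 295 43 c 615.9 95.6 med [615.1  95.4  69.3] ztop 0.070 L 36 W 24 longyaw 67.7 rgb [93 62 45]
px 247 75 c 578.7 159.4 med [578.3 159.   62.1] ztop 0.074 L 41 W 26 longyaw 75.3 rgb [168 131  94]
px 299 111 c 533.1 91.4 med [532.9  91.1  70.7] ztop 0.072 L 44 W 25 longyaw 96.6 rgb [176 131  88]
px 376 125 c 515.8 -13.8 med [518.1 -11.1  73.4] ztop 0.074 L 43 W 39 longyaw 169.5 rgb [163 129  69]
px 244 130 c 507.3 166.6 med [507.6 165.5  69. ] ztop 0.070 L 40 W 20 longyaw 68.5 rgb [200 123  59]
t2.2 pos [0.4634 0.0626 0.3522] yaw -89.7 q6 1.45 op 0.994 F [-0.6  0.1 -0.6]
 shift [-0.0251 -0.0698  0.2022] turn [ 0.    -0.    -1.565] or [-0.    -0.     1.576]
rim [[0.498 0.459 0.06 ]
 [0.539 0.318 0.06 ]
 [0.41  0.254 0.06 ]
 [0.359 0.419 0.06 ]]
[ 0.51552905 -0.01444369  0.1299928 ]
```

```bash
python3 -c "
from bench import ctrl;print(ctrl.tips_ahead)"; python3 -m pendant '[[[-0.0125,-0.035,0,0,0,0,-0.3],[-0.0125,-0.035,0,0,0,0,-0.3],[0,0,0.012,0,0,-0.14,-0.3],[0,0,0.012,0,0,-0.14,-0.3],[0,0,0.012,0,0,-0.14,-0.3],[0,0,0.012,0,0,-0.14,-0.3],[0,0,0.012,0,0,-0.14,-0.3],[0,0,0.012,0,0,-0.14,-0.3],[0,0,0.012,0,0,-0.14,-0.3],[0,0,0.012,0,0,-0.14,-0.3]]]'; python3 -m pendant '[[[0,0,0.012,0,0,-0.14,-0.3],[0,0,0.012,0,0,-0.14,-0.3],[0,0,0.012,0,0,-0.14,-0.3],[0,0,0.012,0,0,-0.14,-0.3],[0,0,0,0,0,0,-0.3],[0,0,0,0,0,0,-0.3]]]'
python3 - <<'E'
from chips import *
print(ctrl.tips_ahead)
goto(.5315,.089,.077,6.6)
c,p,d=snap('wrist','p3')
chips(c,p,d)
E
```

```text
0.025
time_s: 3.2
eef_pos: [0.5336, 0.0846, 0.2555]
eef_rot: [0.0, 0.975, -0.221, -0.0]
wrist_force: [-0.4, 0.4, 0.1]
opening: 0.646
time_s: 3.8
eef_pos: [0.5336, 0.0854, 0.2082]
eef_rot: [0.0, 0.999, 0.052, -0.0]
wrist_force: [-0.3, -0.2, 0.2]
opening: 0.645
0.025
t3.8 pos [0.5336 0.0854 0.2082] yaw 6.0 q6 -0.17 op 0.645 F [-0.3 -0.2  0.2]
 shift [-0.0016 -0.0038  0.1312] turn [ 0.     0.001 -0.011] or [ 1.000e-03 -0.000e+00  3.131e+00]
px 298 93 c 507.4 167.2 med [507.8 167.4  69.1] ztop 0.070 L 40 W 20 longyaw 68.5 rgb [208 131  63]
px 378 112 c 578.7 159.9 med [578.1 159.8  61.9] ztop 0.074 L 40 W 26 longyaw 75.4 rgb [175 136  97]
px 318 182 c 532.9 91.6 med [532.6  93.7  70.8] ztop 0.072 L 45 W 24 longyaw 96.6 rgb [91 68 45]
px 407 187 c 615.8 96.1 med [613.9  97.1  69.4] ztop 0.070 L 36 W 25 longyaw 67.8 rgb [82 54 39]
px 290 285 c 515.6 -14.9 med [516.  -11.8  73.4] ztop 0.074 L 43 W 42 longyaw 93.5 rgb [138 110  59]
```

View pics/p3.png

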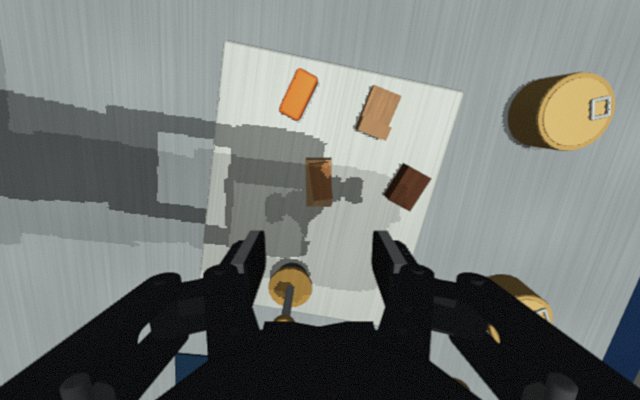

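The chip sits at (318,182) px, and the wrist view agrees before and after the 96° turn, so I trust the wrist calibration. Grasping chip 1.

```bash
python3 -m pendant '[[[0,-0.006,0.04,0,0,-0.01,-0.3],[0,0,0.04,0,0,0,-0.3],[0,0,0.03,0,0,0,-0.3],[0,0,0.021,0,0,0,-0.3],[0,0,0,0,0,0,-0.3],[0,0,0,0,0,0,0.9],[0,0,0,0,0,0,0.9],[0,0,0,0,0,0,0.9],[0,0,0,0,0,0,0.9]]]';  python3 -m pendant '[[[0,0,0,0,0,0,0.9],[0,0,-0.03,0,0,0,0.9],[0,0,-0.04,0,0,0,0.9],[0,0,-0.02,0,0,0,0.9],[0,0,0,0,0,0,0.9]]]'
python3 - <<'E'
from chips import *
goto(.45,.363,.08)
E
```

```text
time_s: 4.75
eef_pos: [0.5345, 0.0927, 0.0796]
eef_rot: [0.0, 0.998, 0.059, 0.002]
wrist_force: [-1.0, -1.0, 6.5]
opening: 0.26
time_s: 5.25
eef_pos: [0.5358, 0.0928, 0.1722]
eef_rot: [0.0, 0.998, 0.059, 0.005]
wrist_force: [0.7, 0.2, -0.3]
opening: 0.262
t5.2 pos [0.5358 0.0928 0.1722] yaw 6.8 q6 -0.17 op 0.262 F [ 0.7  0.2 -0.3]
 shift [-0.054  -0.2786  0.0913] turn [ 0.001 -0.009 -0.   ] or [ 0.001 -0.009 -0.   ]
```

```bash
python3 -m pendant '[[[-0.009,-0.046,0,0,0,0,0.9],[-0.009,-0.046,0,0,0,0,0.9],[-0.009,-0.047,0,0,0,0,0.9],[-0.009,-0.046,0,0,0,0,0.9],[-0.009,-0.047,0,0,0,0,0.9],[-0.009,-0.046,0,0,0,0,0.9],[0,0,0.04,0,0,0,0.9],[0,0,0.04,0,0,0,0.9],[0,0,0.01,0,0,0,0.9],[0,0,0,0,0,0,0.9]]]'; python3 -m pendant '[[[0,0,0,0,0,0,-0.3],[0,0,0,0,0,0,-0.3],[0,0,0,0,0,0,-0.3],[0,0,-0.045,0,0,0,-0.3],[0,0,-0.045,0,0,0,-0.3],[0,0,-0.045,0,0,0,-0.3],[0,0,0,0,0,0,-0.3]]]'
python3 - <<'E'
from chips import *
c,p,d=snap('wrist','b1')
chips(c,p,d)
goto(.5075,.167,.08,-21.5)
E
```

```text
time_s: 6.25
eef_pos: [0.4446, 0.3615, 0.0752]
eef_rot: [0.001, 0.998, 0.059, -0.002]
wrist_force: [-0.8, 0.2, 0.1]
opening: 0.26
time_s: 6.95
eef_pos: [0.4504, 0.3645, 0.2214]
eef_rot: [-0.003, 0.998, 0.059, 0.007]
wrist_force: [1.6, 1.0, 0.3]
opening: 0.648
t7.0 pos [0.4489 0.3637 0.2179] yaw 6.8 q6 0.36 op 0.647 F [-0.3 -0.6 -0.7]
 shift [0.0335 0.2027 0.1375] turn [-0.006 -0.009  0.494] or [ 0.012 -0.008 -2.648]
```

View pics/b1.png

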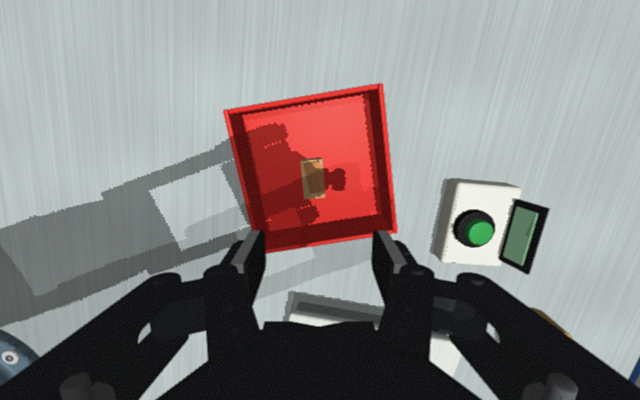

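Chip 1 lies in the bin at (313,178). Orange next.

```bash
python3 -m pendant '[[[0.007,0.04,0,0,0,0,-0.3],[0.007,0.04,0,0,0,0,-0.3],[0.007,0.04,0,0,0,0,-0.3],[0.007,0.04,0,0,0,0,-0.3],[0.005,0.043,0,0,0,0,-0.3],[0,0,0,0,0,0.125,-0.3],[0,0,0,0,0,0.125,-0.3],[0,0,0,0,0,0.125,-0.3],[0,0,0,0,0,0.12,-0.3],[0,0,0,0,0,0,-0.3]]]'
python3 - <<'E'
from chips import *
c,p,d=snap('wrist','b2')
chips(c,p,d)
goto(.5075,.167,.0805,-21.5)
E
```

```text
time_s: 8.0
eef_pos: [0.5026, 0.1645, 0.2116]
eef_rot: [0.0, 0.982, -0.188, -0.001]
wrist_force: [0.2, -0.3, -0.1]
opening: 0.652
px 397 164 c 578.7 159.6 med [578.1 158.3  62. ] ztop 0.074 L 40 W 27 longyaw 75.5 rgb [163 127  91]
px 322 183 c 507.3 167.4 med [508.  169.1  69.2] ztop 0.070 L 40 W 20 longyaw 69.1 rgb [145  78  36]
px 454 210 c 615.8 95.9 med [614.4  98.2  69.2] ztop 0.070 L 37 W 26 longyaw 68.8 rgb [80 53 38]
t8.1 pos [0.5027 0.1646 0.2117] yaw -21.4 q6 0.47 op 0.649 F [-0.2  0.4 -0.2]
 shift [ 0.0037 -0.004   0.1312] turn [0.    0.001 0.002] or [-1.00e-03  1.00e-03 -3.14e+00]
```

```bash
python3 -m pendant '[[[0.004,-0.004,0.04,0,0,0,-0.3],[0,0,0.04,0,0,0,-0.3],[0,0,0.03,0,0,0,-0.3],[0,0,0.02,0,0,0,-0.3],[0,0,0,0,0,0,-0.3],[0,0,0,0,0,0,0.9],[0,0,0,0,0,0,0.9],[0,0,0,0,0,0,0.9],[0,0,0,0,0,0,0.9],[0,0,0,0,0,0,0.9]]]';  python3 -m pendant '[[[0,0,-0.03,0,0,0,0.9],[0,0,-0.04,0,0,0,0.9],[0,0,-0.02,0,0,0,0.9],[0,0,0,0,0,0,0.9]]]'
python3 - <<'E'
from chips import *
goto(.448,.34,.077)
E
```

```text
time_s: 9.05
eef_pos: [0.5097, 0.1672, 0.0842]
eef_rot: [-0.0, 0.982, -0.187, 0.002]
wrist_force: [-1.3, -0.2, 7.0]
opening: 0.213
time_s: 9.45
eef_pos: [0.5109, 0.1674, 0.1766]
eef_rot: [-0.001, 0.982, -0.187, 0.004]
wrist_force: [-0.3, -0.8, 0.8]
opening: 0.21
t9.4 pos [0.5109 0.1674 0.1766] yaw -21.5 q6 0.47 op 0.210 F [-0.3 -0.8  0.8]
 shift [-0.1225 -0.1372  0.0993] turn [-0.004 -0.007  0.   ] or [-0.004 -0.007  0.   ]
```

```bash
python3 -m pendant '[[[-0.03,-0.034,0,0,0,0,0.9],[-0.03,-0.034,0,0,0,0,0.9],[-0.031,-0.034,0,0,0,0,0.9],[-0.031,-0.035,0,0,0,0,0.9],[0,0,0.04,0,0,0,0.9],[0,0,0.04,0,0,0,0.9],[0,0,0.017,0,0,0,0.9],[0,0,0,0,0,0,0.9]]]'; python3 -m pendant '[[[0,0,0,0,0,0,-0.3],[0,0,0,0,0,0,-0.3],[0,0,0,0,0,0,-0.3],[0,0,-0.045,0,0,0,-0.3],[0,0,-0.045,0,0,0,-0.3],[0,0,-0.045,0,0,0,-0.3],[0,0,0,0,0,0,-0.3],[0,0,0,0,0,0,-0.3]]]'
python3 - <<'E'
from chips import *
c,p,d=snap('wrist','b3')
chips(c,p,d)
goto(.5785,.160,.082,-14.5)
E
```

```text
time_s: 10.25
eef_pos: [0.4419, 0.3379, 0.0712]
eef_rot: [0.002, 0.982, -0.187, -0.003]
wrist_force: [-1.1, 0.2, -1.1]
opening: 0.215
time_s: 11.05
eef_pos: [0.4463, 0.3398, 0.213]
eef_rot: [-0.002, 0.982, -0.187, 0.002]
wrist_force: [-0.8, 0.3, -0.9]
opening: 0.649
px 502 281 c 590.7 173.0 med [589.5 174.9  61.5] ztop 0.062 L 24 W 11 longyaw 123.7 rgb [168 134  98]
px 552 320 c 628.0 109.1 med [628.  109.5  65.5] ztop 0.070 L 15 W 6 longyaw 128.2 rgb [59 42 31]
t11.1 pos [0.4453 0.3392 0.211 ] yaw -21.5 q6 0.82 op 0.647 F [ 0.1 -0.5 -0.6]
 shift [0.1896 0.1179 0.1291] turn [-0.001 -0.001 -0.123] or [-2.000e-03  2.000e-03  3.019e+00]
```

View pics/b3.png

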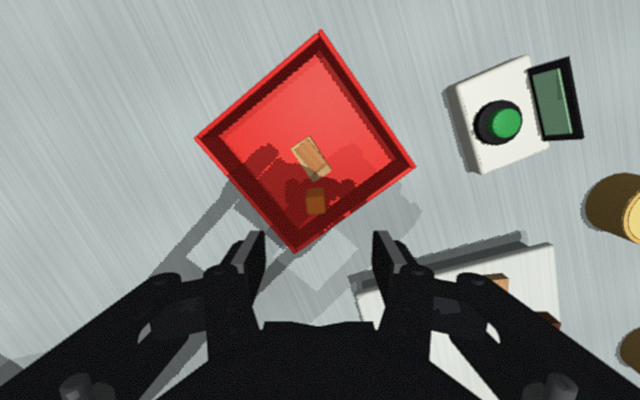

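Chip 1 (311,157) and the orange piece (315,202) are both in the bin. Cardboard next.

```bash
python3 -m pendant '[[[0.038,0.024,0,0,0,0,-0.3],[0.038,0.024,0,0,0,0,-0.3],[0.038,0.024,0,0,0,0,-0.3],[0.038,0.023,0,0,0,0,-0.3],[0.038,0.023,0,0,0,0,-0.3],[0,0,0,0,0,-0.123,-0.3],[0,0,0,0,0,0,-0.3],[0,0,0,0,0,0,-0.3]]]'
python3 - <<'E'
from chips import *
c,p,d=snap('wrist','b4')
chips(c,p,d)
goto(.5785,.160,.082,-14.5)
E
```

```text
time_s: 11.9
eef_pos: [0.5775, 0.1599, 0.2088]
eef_rot: [0.0, 0.992, -0.128, -0.001]
wrist_force: [-0.3, -0.2, -0.3]
opening: 0.647
px 320 189 c 578.7 160.0 med [578.7 158.7  61.9] ztop 0.074 L 40 W 26 longyaw 75.4 rgb [99 77 55]
px 369 237 c 615.7 96.3 med [610.7 105.2  69.1] ztop 0.070 L 37 W 24 longyaw 66.9 rgb [66 43 31]
t11.9 pos [0.5775 0.1603 0.2092] yaw -14.6 q6 0.33 op 0.650 F [-0.6  0.8  0.3]
 shift [ 0.0013 -0.      0.1272] turn [ 0.001  0.002 -0.002] or [ 3.00e-03 -1.00e-03  3.14e+00]
```

```bash
python3 -m pendant '[[[0.001,0,0.04,0,0,0,-0.3],[0,0,0.04,0,0,0,-0.3],[0,0,0.03,0,0,0,-0.3],[0,0,0.02,0,0,0,-0.3],[0,0,0,0,0,0,-0.3],[0,0,0,0,0,0,0.9],[0,0,0,0,0,0,0.9],[0,0,0,0,0,0,0.9],[0,0,0,0,0,0,0.9],[0,0,0,0,0,0,0.9]]]';  python3 -m pendant '[[[0,0,-0.03,0,0,0,0.9],[0,0,-0.04,0,0,0,0.9],[0,0,-0.02,0,0,0,0.9],[0,0,0,0,0,0,0.9]]]'
python3 - <<'E'
from chips import *
goto(.46,.395,.077)
E
```

```text
time_s: 12.95
eef_pos: [0.5808, 0.1599, 0.0824]
eef_rot: [-0.001, 0.992, -0.126, 0.002]
wrist_force: [-1.1, 0.5, 6.9]
opening: 0.276
time_s: 13.35
eef_pos: [0.5822, 0.1597, 0.175]
eef_rot: [-0.001, 0.992, -0.126, 0.004]
wrist_force: [0.7, -0.4, -0.7]
opening: 0.278
t13.3 pos [0.5822 0.1597 0.175 ] yaw -14.5 q6 0.32 op 0.278 F [ 0.7 -0.4 -0.7]
 shift [-0.178  -0.197   0.0971] turn [-0.003 -0.008  0.   ] or [-0.003 -0.008  0.   ]
```

```bash
python3 -m pendant '[[[-0.035,-0.039,0,0,0,0,0.9],[-0.035,-0.039,0,0,0,0,0.9],[-0.036,-0.039,0,0,0,0,0.9],[-0.036,-0.04,0,0,0,0,0.9],[-0.036,-0.04,0,0,0,0,0.9],[0,0,0,0,0,0,0.9],[0,0,0.04,0,0,0,0.9],[0,0,0.04,0,0,0,0.9],[0,0,0.015,0,0,0,0.9],[0,0,0,0,0,0,0.9]]]'; python3 -m pendant '[[[0,0,0,0,0,0,-0.3],[0,0,0,0,0,0,-0.3],[0,0,0,0,0,0,-0.3],[0,0,-0.045,0,0,0,-0.3],[0,0,-0.045,0,0,0,-0.3],[0,0,-0.045,0,0,0,-0.3],[0,0,0,0,0,0,-0.3],[0,0,0,0,0,0,-0.3]]]'
python3 - <<'E'
from chips import *
c,p,d=snap('wrist','b5')
chips(c,p,d)
goto(.6155,.096,.080,-22)
E
```

```text
time_s: 14.35
eef_pos: [0.4616, 0.3793, 0.072]
eef_rot: [0.002, 0.992, -0.126, -0.003]
wrist_force: [-0.7, 0.8, -0.1]
opening: 0.279
time_s: 15.15
eef_pos: [0.4648, 0.3816, 0.2133]
eef_rot: [-0.002, 0.992, -0.126, 0.002]
wrist_force: [-0.3, 0.1, 0.2]
opening: 0.651
px 490 394 c 598.7 87.5 med [599.   87.8  64.7] ztop 0.070 L 7 W 6 longyaw 35.8 rgb [70 59 50]
t15.2 pos [0.4638 0.3811 0.2112] yaw -14.5 q6 0.74 op 0.651 F [ 0.2 -0.5 -0.9]
 shift [0.2181 0.2382 0.1312] turn [-0.001 -0.001  0.131] or [ 2.000e-03 -2.000e-03 -3.011e+00]
```

View pics/b5.png

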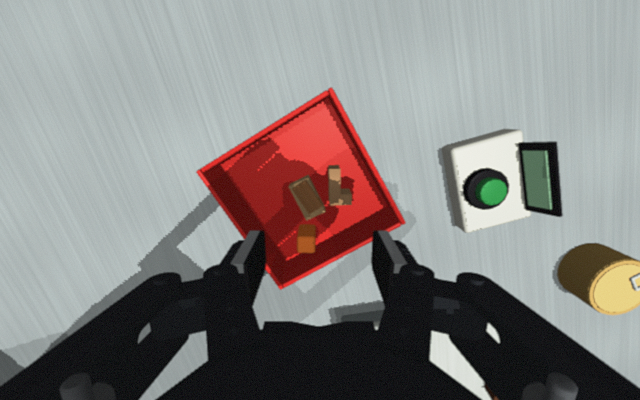

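Three scraps are in the bin: (306,196), (338,185) and (306,238). Dark offcut next.

```bash
python3 -m pendant '[[[0.031,0.034,0,0,0,0,-0.3],[0.031,0.034,0,0,0,0,-0.3],[0.031,0.034,0,0,0,0,-0.3],[0.031,0.034,0,0,0,0,-0.3],[0.031,0.034,0,0,0,0,-0.3],[0.031,0.034,0,0,0,0,-0.3],[0.032,0.034,0,0,0,0,-0.3],[0,0,0,0,0,0.131,-0.3],[0,0,0,0,0,0,-0.3],[0,0,0,0,0,0,-0.3]]]'
python3 - <<'E'
from chips import *
c,p,d=snap('wrist','b6')
chips(c,p,d)
goto(.6155,.096,.080,-22)
E
```

```text
time_s: 16.2
eef_pos: [0.6141, 0.0964, 0.2088]
eef_rot: [0.0, 0.982, -0.189, -0.001]
wrist_force: [0.9, 1.5, 0.4]
opening: 0.648
px 321 188 c 616.1 95.8 med [616.6  97.2  69.4] ztop 0.070 L 37 W 23 longyaw 68.1 rgb [47 31 21]
px 271 312 c 520.5 -6.9 med [521.8  -4.8  73.2] ztop 0.074 L 36 W 27 longyaw 173.7 rgb [128 101  52]
t16.2 pos [0.6142 0.0969 0.2091] yaw -21.8 q6 0.35 op 0.654 F [ 0.1 -0.7 -0.1]
 shift [0.0018 0.0002 0.1291] turn [0.    0.002 0.004] or [-3.000e-03  1.000e-03 -3.138e+00]
```

```bash
python3 -m pendant '[[[0.002,0,0.04,0,0,0,-0.3],[0,0,0.04,0,0,0,-0.3],[0,0,0.03,0,0,0,-0.3],[0,0,0.019,0,0,0,-0.3],[0,0,0,0,0,0,-0.3],[0,0,0,0,0,0,0.9],[0,0,0,0,0,0,0.9],[0,0,0,0,0,0,0.9],[0,0,0,0,0,0,0.9],[0,0,0,0,0,0,0.9]]]';  python3 -m pendant '[[[0,0,-0.03,0,0,0,0.9],[0,0,-0.04,0,0,0,0.9],[0,0,-0.02,0,0,0,0.9],[0,0,0,0,0,0,0.9]]]'
python3 - <<'E'
from chips import *
goto(.43,.365,.075)
E
```

```text
time_s: 17.25
eef_pos: [0.6184, 0.0955, 0.0835]
eef_rot: [-0.0, 0.982, -0.191, 0.002]
wrist_force: [-0.1, 1.7, 7.2]
opening: 0.261
time_s: 17.65
eef_pos: [0.6196, 0.0952, 0.1761]
eef_rot: [-0.001, 0.982, -0.191, 0.004]
wrist_force: [0.6, 0.5, -0.1]
opening: 0.261
t17.6 pos [0.6196 0.0952 0.1761] yaw -22.0 q6 0.35 op 0.261 F [ 0.6  0.5 -0.1]
 shift [-0.2777 -0.1789  0.0994] turn [-0.003 -0.008  0.   ] or [-0.003 -0.008  0.   ]
```

```bash
python3 -m pendant '[[[-0.04,-0.026,0,0,0,0,0.9],[-0.04,-0.026,0,0,0,0,0.9],[-0.04,-0.026,0,0,0,0,0.9],[-0.04,-0.026,0,0,0,0,0.9],[-0.04,-0.026,0,0,0,0,0.9],[-0.04,-0.026,0,0,0,0,0.9],[-0.04,-0.026,0,0,0,0,0.9],[0,0,0,0,0,0,0.9]]]';python3 - <<'E'
from chips import *
goto(.43,.365,.075)
E
```

```text
time_s: 18.45
eef_pos: [0.4212, 0.3725, 0.1701]
eef_rot: [0.0, 0.982, -0.188, -0.001]
wrist_force: [0.6, 0.1, 0.3]
opening: 0.258
t18.4 pos [0.4212 0.3725 0.1701] yaw -21.7 q6 0.89 op 0.258 F [0.6 0.1 0.3]
 shift [0.0113 0.0037 0.095 ] turn [0.001 0.003 0.   ] or [0.001 0.003 0.   ]
```

```bash
python3 -m pendant '[[[0.011,0.004,0.03,0,0,0,0.9],[0,0,0.04,0,0,0,0.9],[0,0,0.02,0,0,0,0.9],[0,0,0,0,0,0,0.9],[0,0,0,0,0,0,-0.3],[0,0,0,0,0,0,-0.3],[0,0,0,0,0,0,-0.3],[0,0,-0.045,0,0,0,-0.3],[0,0,-0.045,0,0,0,-0.3],[0,0,-0.045,0,0,0,-1]]]'; python3 -m pendant '[[[0,0,-0.03,0,0,0,-1],[0,0,-0.03,0,0,0,-1],[0,0,-0.03,0,0,0,-1],[0,0,0,0,0,0,-1],[0,0,0,0,0,0,-1]]]'
python3 - <<'E'
from chips import *
import pickle
c,p,d=snap('wrist','b7');pickle.dump((c,p,d),open('b7.pkl','wb'))
chips(c,p,d)
goto(.4,-.263,.3,-90)
E
```

```text
time_s: 19.45
eef_pos: [0.4343, 0.3611, 0.2189]
eef_rot: [-0.0, 0.982, -0.191, 0.001]
wrist_force: [0.8, 0.9, 0.9]
opening: 0.801
time_s: 19.95
eef_pos: [0.4346, 0.3613, 0.308]
eef_rot: [-0.001, 0.982, -0.191, 0.001]
wrist_force: [0.2, -0.6, -0.4]
opening: 1.001
px 471 379 c 531.6 -26.2 med [531.9 -25.5  73.7] ztop 0.074 L 28 W 6 longyaw 57.4 rgb [174 148 103]
t20.0 pos [0.434  0.361  0.3064] yaw -22.0 q6 0.87 op 1.000 F [-0.2 -0.4 -0.2]
 shift [0.2022 0.5913 0.0062] turn [-1.000e-03 -0.000e+00  1.187e+00] or [ 0.000e+00 -1.000e-03 -1.955e+00]
```

View pics/b7.png

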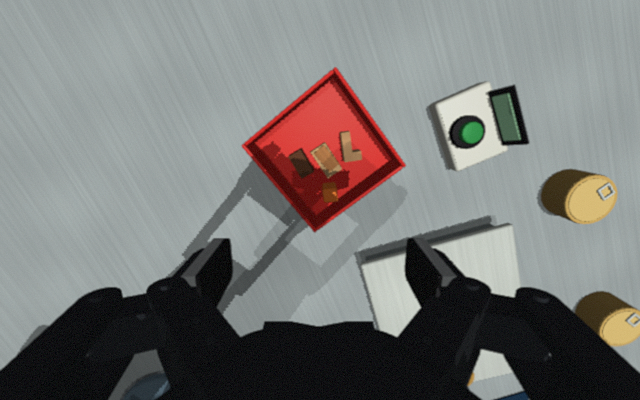

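All four scraps are in the bin: (303,162), (326,160), (350,147) and (330,190). Now weight A, the brass one at about (.555,-.248).

```bash
cat > wts.py <<'E'
from h import *
import pickle
def weights(c,p,d,z=.012,box=(.36,.61,-.44,-.18),Lmin=None):
    """find discs above the mat by colour contrast (not blue, not dark) on plane z; centre + slot dir (deg)"""
    v,u=np.mgrid[:400,:640];X=ray(c,np.stack([u,v],-1).reshape(-1,2),z).reshape(400,640,3)
    q=p.astype(int);blue=(q[...,2]-q[...,0]>12)|(q.max(-1)<45)
    m=(~blue)&(X[...,0]>box[0])&(X[...,0]<box[1])&(X[...,1]>box[2])&(X[...,1]<box[3])
    m=cv2.morphologyEx(m.astype(np.uint8),cv2.MORPH_OPEN,np.ones((3,3)))
    out=[]
    for k in cv2.findContours(m,cv2.RETR_EXTERNAL,cv2.CHAIN_APPROX_NONE)[0]:
        if cv2.contourArea(k)<300: continue
        W=(ray(c,k.reshape(-1,2),z)[:,:2]*1000).astype(np.float32)
        (cx,cy),r=cv2.minEnclosingCircle(W)
        # slot = hull - shape, on a metric raster 0.25 mm
        G=((W-[cx,cy])*4+200).astype(np.int32)
        a=np.zeros((400,400),np.uint8);cv2.drawContours(a,[G],-1,1,-1)
        h=np.zeros_like(a);cv2.drawContours(h,[cv2.convexHull(G)],-1,1,-1)
        s=cv2.morphologyEx(h-a,cv2.MORPH_OPEN,np.ones((9,9)))
        n,l,st,ce=cv2.connectedComponentsWithStats(s)
        if n<2: print('no slot',cx,cy,r);continue
        i=1+np.argmax(st[1:,4]);ys,xs=np.nonzero(l==i)
        P=np.c_[xs,ys].astype(np.float32);vx,vy,x0,y0=cv2.fitLine(P,cv2.DIST_L2,0,.01,.01).ravel()
        if vx*(x0-200)+vy*(y0-200)<0: vx,vy=-vx,-vy
        t=(P-[200,200])@[vx,vy];off=((x0-200)*-vy+(y0-200)*vx)/4
        area=a.sum()/16;print('centre %.1f %.1f r %.1f slotdir %.1f'%(cx,cy,r,np.degrees(np.arctan2(vy,vx))),'slot t %.1f..%.1f lat %.1f'%(t.min()/4,t.max()/4,off),'area %d'%area,'px',k.reshape(-1,2).mean(0).astype(int),'rgb',p[k[0,0,1],k[0,0,0]])
E
python3 - <<'E'
from wts import *
c=pickle.load(open('pan2.pkl','rb'));z=np.load('pan2.npz');weights(c,z['p'],z['d'])
goto(.555,-.248,.22,-55)
E
```

```text
centre 427.1 -361.4 r 38.4 slotdir 85.1 slot t -0.7..36.9 lat 1.7 area 3576 px [578 182] rgb [49 54 60]
centre 431.7 -257.4 r 35.5 slotdir -178.3 slot t -4.5..32.3 lat 0.0 area 3180 px [516 180] rgb [58 66 67]
centre 445.1 -385.3 r 100.4 slotdir 157.7 slot t -60.1..61.5 lat 11.9 area 1332 px [610 185] rgb [128 137 139]
centre 550.6 -241.8 r 37.0 slotdir -144.3 slot t -3.5..35.1 lat -0.1 area 3580 px [522 102] rgb [79 76 77]
t20.0 pos [0.434  0.361  0.3064] yaw -22.0 q6 0.87 op 1.000 F [-0.2 -0.4 -0.2]
 shift [0.3402 0.5194 0.0863] turn [-0.    -0.     0.576] or [ 0.000e+00 -1.000e-03 -2.566e+00]
```

```bash
python3 -m pendant '[[[0.025,0.04,0,0,0,0,-1],[0.025,0.04,0,0,0,0,-1],[0.025,0.04,0,0,0,0,-1],[0.025,0.04,0,0,0,0,-1],[0.025,0.04,0,0,0,0,-1],[0.025,0.04,0,0,0,0,-1],[0.025,0.04,0,0,0,0,-1],[0.025,0.04,0,0,0,0,-1],[0.025,0.04,0,0,0,0,-1],[0.025,0.04,0,0,0,0,-1]]]'; python3 -m pendant '[[[0.03,0.04,0.02,0,0,0,-1],[0.03,0.04,0.025,0,0,0,-1],[0.03,0.04,0.025,0,0,0,-1],[0,0,0.015,0,0,0.144,-1],[0,0,0,0,0,0.144,-1],[0,0,0,0,0,0.144,-1],[0,0,0,0,0,0.144,-1],[0,0,0,0,0,0,-1],[0,0,0,0,0,0,-1]]]'
python3 - <<'E'
from wts import *
c,p,d=snap('wrist','wA1');weights(c,p,d)
goto(.555,-.248,.22,-55)
E
```

```text
time_s: 21.0
eef_pos: [0.5155, -0.1051, 0.3048]
eef_rot: [-0.0, 0.982, -0.191, -0.001]
wrist_force: [0.1, -0.9, 0.8]
opening: 1.0
time_s: 21.9
eef_pos: [0.5505, -0.2344, 0.2269]
eef_rot: [-0.0, 0.888, -0.46, -0.001]
wrist_force: [0.0, -1.2, -0.7]
opening: 0.999
no slot 455.485595703125 -427.5848083496094 36.620582580566406
no slot 365.71807861328125 -273.75115966796875 52.71711730957031
centre 428.1 -362.8 r 37.0 slotdir 84.8 slot t -2.1..35.6 lat 1.2 area 3369 px [342 301] rgb [62 69 74]
no slot 544.114501953125 -408.20220947265625 32.021461486816406
centre 432.7 -259.0 r 35.4 slotdir -177.2 slot t -4.1..34.4 lat 0.4 area 3051 px [280 260] rgb [61 67 70]
centre 581.8 -433.1 r 28.3 slotdir -177.2 slot t 9.5..12.3 lat 5.1 area 727 px [464 243] rgb [180 191 190]
centre 551.1 -243.6 r 35.2 slotdir -145.8 slot t -4.4..33.7 lat -0.1 area 3205 px [325 179] rgb [93 95 98]
t21.9 pos [ 0.5507 -0.2344  0.2272] yaw -54.8 q6 0.36 op 0.999 F [-0.4  0.4 -0.1]
 shift [0.0136 0.0043 0.0071] turn [0.001 0.001 0.003] or [-2.000e-03  1.000e-03 -3.138e+00]
```

View pics/wA1.png

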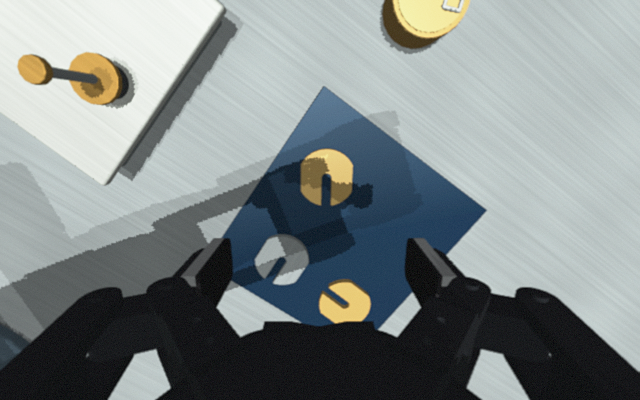

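A is at (326,178), its slot pointing straight down in the image, centre (551,-243.6). Going lower to look again.

```bash
python3 -m pendant '[[[0.008,0.005,0.03,0,0,0.017,-1],[0,0,0.03,0,0,0,-1],[0,0,0.03,0,0,0,-1],[0,0,0,0,0,0,-1],[0,0,0,0,0,0,-1]]]'
python3 - <<'E'
from wts import *
c,p,d=snap('wrist','wA2');weights(c,p,d)
goto(.551,-.2436,.025,-55.8)
E
```

```text
time_s: 22.45
eef_pos: [0.5514, -0.244, 0.138]
eef_rot: [-0.0, 0.883, -0.469, -0.001]
wrist_force: [0.4, 0.3, 0.6]
opening: 0.996
centre 433.1 -258.7 r 36.1 slotdir -177.4 slot t -3.7..35.2 lat 0.7 area 2932 px [263 300] rgb [77 83 87]
centre 586.2 -432.9 r 24.4 slotdir 0.0 slot t 3.0..5.0 lat 7.8 area 695 px [506 271] rgb [199 209 207]
centre 554.5 -366.7 r 30.3 slotdir -111.2 slot t -6.8..23.1 lat -1.0 area 571 px [435 261] rgb [74 79 82]
centre 437.0 -193.2 r 30.4 slotdir -179.3 slot t -8.7..24.0 lat 1.3 area 559 px [201 261] rgb [75 81 84]
centre 551.3 -243.7 r 34.9 slotdir -146.0 slot t -5.1..34.1 lat -0.1 area 3166 px [319 195] rgb [88 94 93]
t22.5 pos [ 0.5522 -0.2445  0.1393] yaw -55.9 q6 0.36 op 0.998 F [ 0.8 -1.   0.5]
 shift [-0.0016  0.0006  0.1143] turn [-0.001 -0.001 -0.002] or [-2.00e-03  1.00e-03  3.14e+00]
```

View pics/wA2.png

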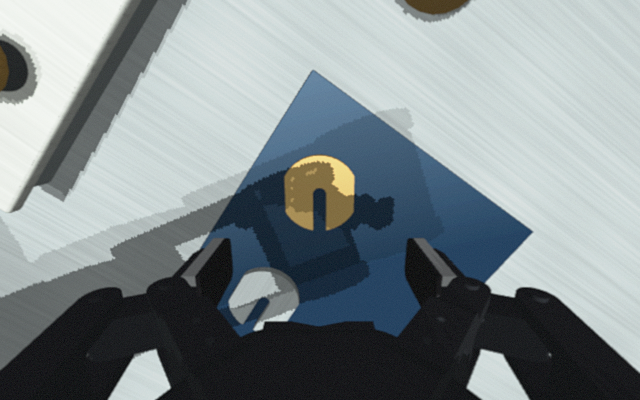

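A at (319,195) is aligned with the jaws. Descending and closing.

```bash
python3 -m pendant '[[[-0.0012,0,0.04,0,0,0,-1],[0,0,0.04,0,0,0,-1],[0,0,0.025,0,0,0,-1],[0,0,0.0075,0,0,0,-0.7],[0,0,0,0,0,0,-0.7],[0,0,0,0,0,0,-0.7]]]'; python3 -m pendant '[[[0,0,0,0,0,0,0.5],[0,0,0,0,0,0,0.5],[0,0,0,0,0,0,0.5],[0,0,0,0,0,0,0.5],[0,0,0,0,0,0,0.5]]]'; python3 -c "
from h import *
goto(.551,-.2436,.025,-55.8)"
```

```text
time_s: 23.1
eef_pos: [0.5525, -0.2443, 0.0279]
eef_rot: [0.0, 0.883, -0.469, 0.002]
wrist_force: [-0.3, 0.4, 0.3]
opening: 0.849
time_s: 23.6
eef_pos: [0.5526, -0.2443, 0.0286]
eef_rot: [0.0, 0.883, -0.469, 0.002]
wrist_force: [-1.8, 0.2, 8.4]
opening: 0.673
t23.6 pos [ 0.5526 -0.2443  0.0286] yaw -56.0 q6 0.36 op 0.673 F [-1.8  0.2  8.4]
 shift [-0.0015  0.001   0.0036] turn [-0.002 -0.004 -0.003] or [-7.000e-03  2.000e-03  3.139e+00]
```

```bash
python3 -m pendant '[[[0,0,0,0,0,0,-0.7],[0,0,0,0,0,0,-0.7],[0,0,0.004,0,0,0,-0.6],[0,0,0,0,0,0,-0.6],[0,0,0,0,0,0,-0.6]]]'; python3 -m pendant '[[[0,0,0,0,0,0,0.5],[0,0,0,0,0,0,0.5],[0,0,0,0,0,0,0.5],[0,0,0,0,0,0,0.5],[0,0,0,0,0,0,0.5]]]';python3 -m pendant '[[[0,0,-0.02,0,0,0,0.5],[0,0,-0.04,0,0,0,0.5],[0,0,-0.04,0,0,0,0.5],[0,0,0,0,0,0,0.5],[0,0,0,0,0,0,0.5]]]'; python3 -c "
from wts import *
goto(.551,-.2436,.025,-55.8)
c,p,d=snap('wrist','wA3');pickle.dump((c,p,d),open('wA3.pkl','wb'))"
```

```text
time_s: 24.1
eef_pos: [0.5515, -0.2435, 0.0219]
eef_rot: [0.0, 0.883, -0.469, 0.001]
wrist_force: [0.1, -1.0, 4.1]
opening: 0.802
time_s: 24.6
eef_pos: [0.553, -0.2447, 0.0245]
eef_rot: [0.0, 0.883, -0.469, 0.002]
wrist_force: [-1.4, -0.3, 18.5]
opening: 0.678
time_s: 25.1
eef_pos: [0.551, -0.2432, 0.1218]
eef_rot: [0.0, 0.883, -0.469, 0.0]
wrist_force: [-0.2, 0.9, -2.0]
opening: 0.678
t25.1 pos [ 0.551  -0.2432  0.1218] yaw -56.0 q6 0.36 op 0.678 F [-0.2  0.9 -2. ]
 shift [0.0002 0.0003 0.0968] turn [-0.    -0.001 -0.003] or [-1.000e-03  0.000e+00  3.139e+00]
```

View pics/wA3.png

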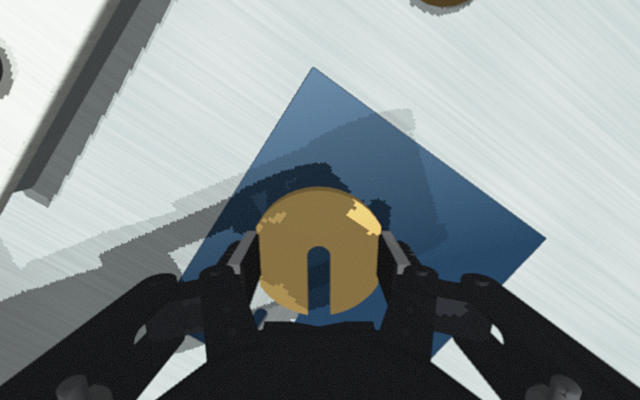

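A hangs level in the jaws, its slot pointing down in the image (319,275). Next: see the rod from the other side at the same yaw, so the camera errors cancel.

```bash
python3 -c "
from wts import *
c,p,d=pickle.load(open('wA3.pkl','rb'));X=cloud(c,d)
for u,v in [(320,200),(320,225),(290,230),(350,230),(290,270),(350,270)]:print(u,v,np.round(X[v,u],4))
goto(.44,-.065,.22)"
```

```text
320 200 [ 0.5743 -0.2274  0.1085]
320 225 [ 0.5638 -0.2345  0.1081]
290 230 [ 0.5537 -0.2238  0.1087]
350 230 [ 0.5703 -0.2474  0.1101]
290 270 [ 0.5357 -0.2353  0.109 ]
350 270 [ 0.5525 -0.2603  0.109 ]
t25.1 pos [ 0.5501 -0.2426  0.1203] yaw -56.0 q6 0.36 op 0.679 F [ 0.3  0.3 -2.5]
 shift [-0.209  -0.0081 -0.0993] turn [0.001 0.002 0.   ] or [0.001 0.002 0.   ]
```

```bash
python3 -m pendant '[[[-0.02,0,-0.045,0,0,0,0.5],[-0.04,-0.002,-0.045,0,0,0,0.5],[-0.04,-0.002,-0.01,0,0,0,0.5],[-0.04,-0.002,0,0,0,0,0.5],[-0.04,-0.002,0,0,0,0,0.5],[-0.029,0,0,0,0,0,0.5],[0,0,0,0,0,0,0.5],[0,0,0,0,0,0,0.5]]]'
python3 -c "
from wts import *
goto(.44,-.065,.22)
c,p,d=snap('wrist','hA');pickle.dump((c,p,d),open('hA.pkl','wb'));goto(.44,-.065,.22)"
```

```text
time_s: 25.95
eef_pos: [0.4433, -0.0707, 0.2124]
eef_rot: [0.0, 0.883, -0.469, -0.001]
wrist_force: [0.7, 0.2, -0.9]
opening: 0.682
t25.9 pos [ 0.4433 -0.0707  0.2124] yaw -55.9 q6 0.55 op 0.682 F [ 0.7  0.2 -0.9]
 shift [-0.0066 -0.0004 -0.0076] turn [0.002 0.002 0.   ] or [0.002 0.002 0.   ]
t26.0 pos [ 0.4438 -0.0713  0.2127] yaw -56.0 q6 0.55 op 0.678 F [ 0.7  0.2 -1.1]
 shift [-0.0074 -0.0004 -0.0072] turn [0.001 0.001 0.   ] or [0.001 0.001 0.   ]
```

View pics/hA.png

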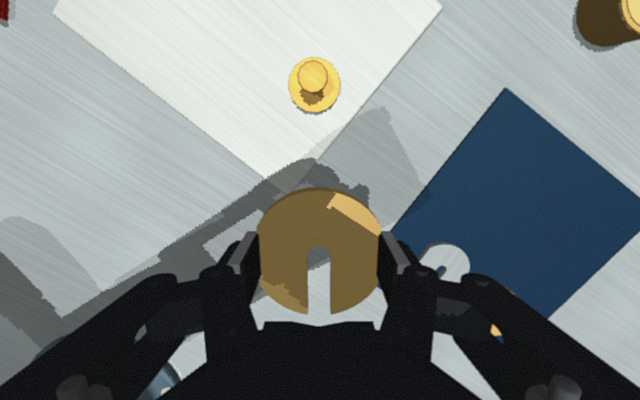

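The rod head is at (313,75) over its carrier plate (314,85); the held disc is centred near (319,247).

```bash
cat > rod.py <<'E'
from wts import *
def circ(W):
    A=np.c_[2*W,np.ones(len(W))];s=np.linalg.lstsq(A,(W**2).sum(1),rcond=None)[0];return s[0],s[1],np.sqrt(s[2]+s[0]**2+s[1]**2)
def rod(c,d,near=(.515,-.0145)):
    X=cloud(c,d);D=np.hypot(X[...,0]-near[0],X[...,1]-near[1])
    for nm,lo,hi,z in(('head',.12,.14,.131),('carrier',.068,.08,.074)):
        m=((X[...,2]>lo)&(X[...,2]<hi)&(D<.05)).astype(np.uint8)
        ks=cv2.findContours(m,cv2.RETR_EXTERNAL,cv2.CHAIN_APPROX_NONE)[0]
        if not ks: print(nm,'none');continue
        k=max(ks,key=cv2.contourArea).reshape(-1,2)
        W=ray(c,k,z)[:,:2]*1000;(cx,cy),r=cv2.minEnclosingCircle(W.astype(np.float32))
        print(nm,'px',k.mean(0).astype(int),'mec %.1f %.1f r %.1f'%(cx,cy,r),'lsq %.1f %.1f r %.1f'%circ(W),'z %.4f'%np.median(X[...,2][m>0]))
def held(c,d):
    """held disc in tool frame: plane z_tool from depth; outline on that plane"""
    o,r=pose();X=cloud(c,d);T=r.inv().apply((X-o['eef_pos']).reshape(-1,3)).reshape(X.shape)*1000
    m=((T[...,2]>5)&(T[...,2]<22)&(np.abs(T[...,0])<28.5)&(np.abs(T[...,1])<60)&(d>0));m[330:]=0
    zt=np.median(T[...,2][m]);P=T[m]
    print('top z_tool %.1f'%zt, 'tilt x,y (mm/mm)',np.round(np.linalg.lstsq(np.c_[P[:,:2],np.ones(len(P))],P[:,2],rcond=None)[0][:2],3))
    # front arc (min y per x column)
    k=[];
    for x in range(-24,25,3):
        q=P[np.abs(P[:,0]-x)<1.2]
        if len(q): k.append((x,q[:,1].min()))
    k=np.array(k);
    from scipy.optimize import least_squares
    s=least_squares(lambda a:np.hypot(k[:,0]-a[0],k[:,1]-a[1])-34,[0,0],loss='soft_l1').x;print('centre in tool (rim arc) %.1f %.1f'%tuple(s),'resid',np.round(np.hypot(k[:,0]-s[0],k[:,1]-s[1])-34,1))
    # slot: gap in x around y=centre..centre+15
    for y in(s[1]+2,s[1]+8,s[1]+14,s[1]+20):
        q=np.sort(P[(np.abs(P[:,1]-y)<1),0]);
        if len(q)<5: continue
        g=np.diff(q);i=g.argmax();print(' y %.0f: slot x %.1f..%.1f'%(y,q[i],q[i+1]))
E
python3 -c "
from rod import *
c,p,d=pickle.load(open('hA.pkl','rb'));rod(c,d);held(c,d)
c=pickle.load(open('pan2.pkl','rb'));z=np.load('pan2.npz');rod(c,z['d'])
"
```

```text
head px [312  76] mec 515.4 -16.2 r 9.9 lsq 515.3 -16.2 r 9.5 z 0.1304
carrier px [314  84] mec 515.5 -16.1 r 21.8 lsq 515.5 -16.1 r 21.2 z 0.0734
top z_tool 13.5 tilt x,y (mm/mm) [-0.005 -0.01 ]
centre in tool (rim arc) -1.6 0.6 resid [ 0.4  0.3  0.1 -0.1  0.  -0.1 -0.2 -0.3 -0.1 -0.3 -0.1 -0.  -0.1  0.1
  0.2  0.1  0.4]
 y 3: slot x -7.7..4.2
 y 9: slot x -7.6..4.3
 y 15: slot x -7.6..4.3
 y 21: slot x -7.6..4.4
head px [389 127] mec 515.5 -15.1 r 10.2 lsq 515.6 -15.2 r 9.4 z 0.1304
carrier px [378 125] mec 515.6 -15.5 r 22.0 lsq 515.8 -14.1 r 18.9 z 0.0734
```

```bash
python3 -m pendant '[[[0,0,0,0,0,0,0.5],[0,0,0,0,0,0,0.5],[0,0,0,0,0,0,0.5]]]'
python3 -c "
from rod import *
c,p,d=snap('wrist','hA2');rod(c,d);held(c,d);goto(.44,-.065,.22)
o=ctrl.get_obs();print(o['eef_pos'])"
```

```text
time_s: 26.3
eef_pos: [0.4443, -0.0719, 0.2136]
eef_rot: [0.0, 0.883, -0.47, -0.0]
wrist_force: [-0.5, -0.0, -2.0]
opening: 0.68
head px [309  77] mec 515.4 -16.2 r 9.8 lsq 515.3 -16.2 r 9.5 z 0.1303
carrier px [311  84] mec 515.4 -16.1 r 21.7 lsq 515.5 -16.1 r 21.2 z 0.0734
top z_tool 13.1 tilt x,y (mm/mm) [-0.004 -0.01 ]
centre in tool (rim arc) -0.7 0.5 resid [ 0.4  0.3  0.   0.   0.  -0.1 -0.1 -0.3 -0.3 -0.  -0.2 -0.3 -0.1  0.2
  0.1  0.2  0.4]
 y 2: slot x -6.7..5.3
 y 8: slot x -6.6..5.3
 y 14: slot x -6.6..5.4
 y 20: slot x -6.6..5.3
t26.4 pos [ 0.4442 -0.0718  0.2136] yaw -56.0 q6 0.55 op 0.683 F [-0.3  0.3 -1.8]
 shift [-0.008  -0.0003 -0.0064] turn [0. 0. 0.] or [0. 0. 0.]
[ 0.44423751 -0.07176584  0.21362524]
```

```bash
python3 -c "
from rod import *
goto(.5742,.0227,.2136)"
```

```text
t26.4 pos [ 0.4442 -0.0718  0.2136] yaw -56.0 q6 0.55 op 0.683 F [-0.3  0.3 -1.8]
 shift [-0.0057 -0.1606 -0.    ] turn [0. 0. 0.] or [0. 0. 0.]
```

```bash
python3 -m pendant '[[[-0.001,-0.04,0,0,0,0,0.5],[-0.001,-0.04,0,0,0,0,0.5],[-0.002,-0.04,0,0,0,0,0.5],[-0.002,-0.04,0,0,0,0,0.5],[0,0,0.04,0,0,0,0.5],[0,0,0.04,0,0,0,0.5],[0,0,0.02,0,0,0,0.5],[0,0,0,0,0,0,0.5],[0,0,0,0,0,0,0.5],[0,0,0,0,0,0,0.5]]]'
python3 -c "
from rod import *
goto(.5162,-.01645,.112)"
```

```text
time_s: 27.35
eef_pos: [0.5749, 0.0228, 0.1158]
eef_rot: [-0.001, 0.883, -0.469, 0.002]
wrist_force: [0.8, -0.4, -1.7]
opening: 0.682
t27.4 pos [0.5749 0.0228 0.1158] yaw -56.0 q6 0.81 op 0.682 F [ 0.8 -0.4 -1.7]
 shift [-0.0003  0.0706  0.0036] turn [-0.002 -0.002  0.   ] or [-0.002 -0.002  0.   ]
```

```bash
python3 -m pendant '[[[0,0.01,0.004,0,0,0,0.5],[0,0.01,0,0,0,0,0.5],[0,0.01,0,0,0,0,0.5],[0,0.01,0,0,0,0,0.5],[0,0,0,0,0,0,0.5],[0,0,0,0,0,0,0.5]]]'
python3 -c "
from rod import *
goto(.5162,-.01645,.112)
snap('wrist','hA3');snap('scene','hA3s')"
```

```text
time_s: 27.95
eef_pos: [0.5402, 0.0005, 0.1102]
eef_rot: [-0.0, 0.883, -0.47, 0.0]
wrist_force: [-0.1, -0.0, -1.7]
opening: 0.675
t27.9 pos [5.402e-01 5.000e-04 1.102e-01] yaw -56.0 q6 0.76 op 0.675 F [-0.1 -0.  -1.7]
 shift [ 0.0006  0.0294 -0.0018] turn [-0.001 -0.     0.   ] or [-0.001 -0.     0.   ]
```

```bash
python3 -c "
import cv2
a=cv2.imread('pics/hA3s.png')[120:260,220:460];cv2.imwrite('pics/hA3sc.png',cv2.resize(a,None,fx=3,fy=3))"
```

```text
(no output)
```

View pics/hA3sc.png

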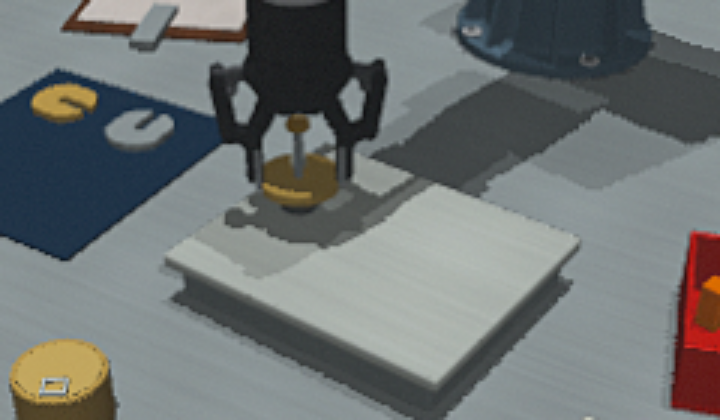

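View pics/hA3.png

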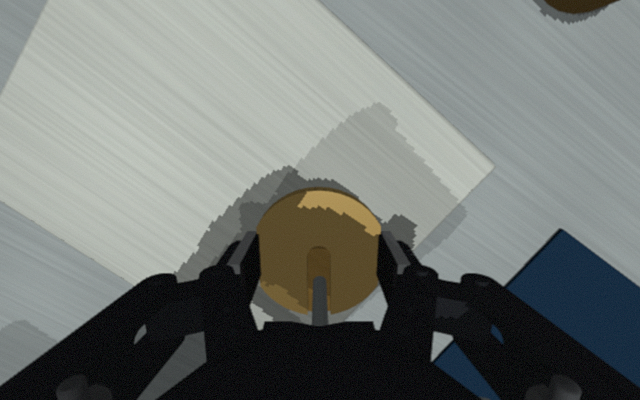

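The wrist view shows the rod at (320,295), centred inside the slot (308–330). Sliding home, then lowering.

```bash
python3 -m pendant '[[[0.0003,0.01,0,0,0,0,0.5],[0,0.01,0,0,0,0,0.5],[0,0.0095,0,0,0,0,0.5],[0,0,0,0,0,0,0.5],[0,0,0,0,0,0,0.5],[0,0,0.006,0,0,0,0.5],[0,0,0,0,0,0,0.5],[0,0,0,0,0,0,0.5]]]'
python3 -c "
from rod import *
goto(.5162,-.01645,.0955)
snap('wrist','hA4')"
```

```text
time_s: 28.85
eef_pos: [0.5157, -0.0158, 0.1034]
eef_rot: [0.0, 0.883, -0.469, -0.0]
wrist_force: [0.4, 0.2, -1.5]
opening: 0.684
t28.9 pos [ 0.5157 -0.0158  0.1034] yaw -56.0 q6 0.72 op 0.684 F [ 0.4  0.2 -1.5]
 shift [ 0.0008 -0.      0.0079] turn [0.001 0.001 0.   ] or [0.001 0.001 0.   ]
```

View pics/hA4.png

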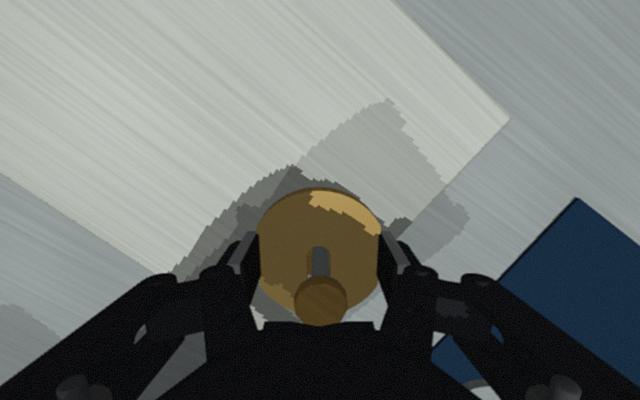

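```bash
python3 -m pendant '[[[0.0004,0,0.003,0,0,0,0.5],[0,0,0.003,0,0,0,0.5],[0,0,0.0015,0,0,0,0.5],[0,0,0,0,0,0,0.5],[0,0,0,0,0,0,0.5]]]'
python3 -c "
from rod import *
goto(.5162,-.01645,.0955)"
```

```text
time_s: 29.4
eef_pos: [0.5161, -0.0162, 0.0963]
eef_rot: [-0.0, 0.883, -0.469, -0.0]
wrist_force: [0.8, 0.5, -1.1]
opening: 0.678
t29.4 pos [ 0.5161 -0.0162  0.0963] yaw -56.0 q6 0.72 op 0.678 F [ 0.8  0.5 -1.1]
 shift [0.0002 0.0001 0.0008] turn [0. 0. 0.] or [0. 0. 0.]
```

```bash
python3 -m pendant '[[[0,0,0.001,0,0,0,0.5],[0,0,0.0005,0,0,0,0.5],[0,0,0,0,0,0,0.5]]]';python3 -m pendant '[[[0,0,0.0005,0,0,0,0.5],[0,0,0.0005,0,0,0,0.5],[0,0,0,0,0,0,0.5]]]'
python3 -c "
from rod import *
goto(.5162,-.01645,.0955)"
```

```text
time_s: 29.7
eef_pos: [0.5161, -0.0163, 0.0948]
eef_rot: [0.0, 0.883, -0.469, -0.0]
wrist_force: [0.2, -0.5, -2.4]
opening: 0.673
time_s: 30.0
eef_pos: [0.5162, -0.0163, 0.0945]
eef_rot: [0.0, 0.883, -0.469, 0.0]
wrist_force: [-3.3, 0.6, 4.1]
opening: 0.679
t30.0 pos [ 0.5162 -0.0163  0.0945] yaw -56.0 q6 0.72 op 0.679 F [-3.3  0.6  4.1]
 shift [ 0.0001  0.0001 -0.001 ] turn [ 0. -0. -0.] or [ 0. -0. -0.]
```

It seated at TCP z 0.0945, with contact felt. Releasing and lifting.

```bash
python3 -m pendant '[[[0,0,0,0,0,0,-0.7],[0,0,0,0,0,0,-0.7],[0,0,0,0,0,0,-0.7],[0,0,-0.01,0,0,0,-0.7],[0,0,-0.03,0,0,0,-0.7],[0,0,-0.04,0,0,0,-0.7],[0,0,-0.04,0,0,0,-1],[0,0,0,0,0,0,-1],[0,0,0,0,0,0,-1]]]'
python3 -c "
from rod import *
c,p,d=snap('wrist','hA5')
goto(.427,-.362,.22,0)
c,p,d=snap('top','tA5')"
```

```text
time_s: 30.9
eef_pos: [0.5169, -0.0164, 0.2156]
eef_rot: [-0.0, 0.883, -0.469, 0.002]
wrist_force: [-0.0, 0.1, -0.7]
opening: 1.001
t30.9 pos [ 0.516  -0.0162  0.214 ] yaw -56.0 q6 0.72 op 0.998 F [-0.9  0.2 -0.2]
 shift [ 0.2368  0.2672 -0.006 ] turn [-0.    -0.    -0.977] or [-0.     0.     2.165]
```

View pics/hA5.png

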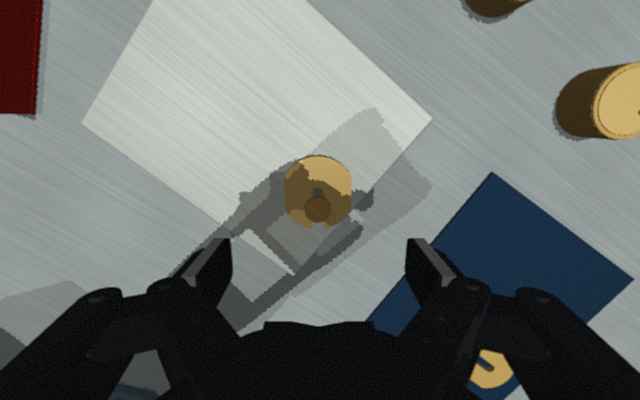

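A hangs on the rod at (318,190). Next, B.

```bash
python3 -m pendant '[[[0.033,0.038,0,0,0,0,-1],[0.033,0.038,0,0,0,0,-1],[0.034,0.038,0,0,0,0,-1],[0.034,0.038,0,0,0,0,-1],[0.034,0.038,0,0,0,0,-1],[0.034,0.038,0,0,0,0,-1],[0.034,0.039,0,0,0,0,-1],[0,0,0,0,0,-0.14,-1],[0,0,0,0,0,-0.14,-1],[0,0,0,0,0,-0.14,-1]]]';python3 -m pendant '[[[0,0,0,0,0,-0.14,-1],[0,0,0,0,0,-0.14,-1],[0,0,0,0,0,-0.14,-1],[0,0,0,0,0,-0.05,-1],[0,0,0,0,0,0,-1],[0,0,0,0,0,0,-1]]]'
python3 -c "
from rod import *
c,p,d=snap('wrist','wB1');weights(c,p,d)
goto(.427,-.362,.14,-5)"
```

```text
time_s: 32.0
eef_pos: [0.4273, -0.3549, 0.2116]
eef_rot: [-0.001, 0.962, -0.273, -0.002]
wrist_force: [0.1, 1.5, -0.7]
opening: 1.0
time_s: 32.6
eef_pos: [0.4281, -0.3546, 0.2126]
eef_rot: [-0.001, 0.999, -0.044, -0.001]
wrist_force: [0.3, 0.1, -0.1]
opening: 1.003
centre 425.2 -363.6 r 35.3 slotdir 85.7 slot t -3.3..34.2 lat 0.0 area 3204 px [316 182] rgb [52 55 58]
centre 430.4 -260.4 r 33.6 slotdir -178.1 slot t -6.8..32.1 lat 0.7 area 2762 px [311  88] rgb [224 234 234]
centre 484.9 -310.2 r 179.6 slotdir 131.1 slot t -70.4..70.4 lat 3.6 area 0 px [307 147] rgb [188 197 196]
t32.6 pos [ 0.4282 -0.3547  0.2129] yaw -5.1 q6 -0.82 op 0.996 F [0.1 0.1 0.5]
 shift [-0.0004  0.0075  0.0728] turn [-0.001  0.001 -0.001] or [2.00e-03 2.00e-03 3.14e+00]
```

View pics/wB1.png

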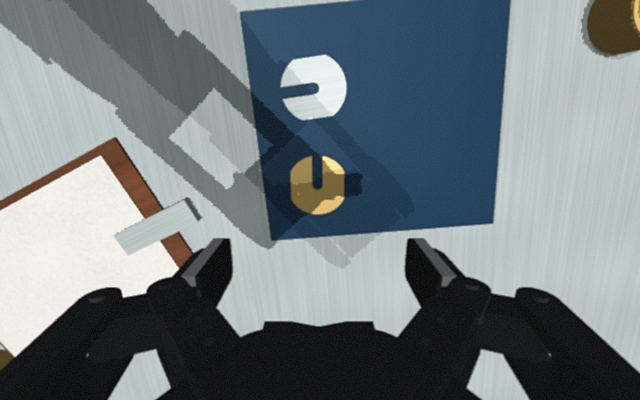

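B is at (317,184), its slot pointing up in the image. Descending directly.

```bash
python3 -m pendant '[[[-0.0022,0.009,0.04,0,0,-0.014,-1],[0,0,0.04,0,0,0,-1],[0,0,0.04,0,0,0,-1],[0,0,0.035,0,0,0,-1],[0,0,0.02,0,0,0,-0.7],[0,0,0.014,0,0,0,-0.7],[0,0,0,0,0,0,-0.7],[0,0,0,0,0,0,-0.7]]]'
python3 -c "
from rod import *
goto(.4252,-.3636,.0235,-4.3)"
```

```text
time_s: 33.45
eef_pos: [0.4259, -0.3643, 0.0255]
eef_rot: [0.0, 0.999, -0.037, 0.0]
wrist_force: [0.3, 0.6, 0.5]
opening: 0.856
t33.5 pos [ 0.4259 -0.3643  0.0255] yaw -4.2 q6 -0.85 op 0.856 F [0.3 0.6 0.5]
 shift [-0.0007 -0.0007  0.002 ] turn [ 0.001 -0.001  0.002] or [ 1.00e-03  1.00e-03 -3.14e+00]
```

```bash
python3 -m pendant '[[[-0.0005,-0.0006,0.0015,0,0,0,-0.7],[0,0,0,0,0,0,-0.7],[0,0,0,0,0,0,0.5],[0,0,0,0,0,0,0.5],[0,0,0,0,0,0,0.5],[0,0,0,0,0,0,0.5],[0,0,0,0,0,0,0.5]]]';python3 -m pendant '[[[0,0,-0.02,0,0,0,0.5],[0,0,-0.04,0,0,0,0.5],[0,0,-0.04,0,0,0,0.5],[0,0,-0.045,0,0,0,0.5],[0,0,-0.045,0,0,0,0.5],[0,0,0,0,0,0,0.5],[0,0,0,0,0,0,0.5]]]'; python3 -c "
from rod import *
c,p,d=snap('wrist','wB3');held(c,d)
goto(.5155,-.16,.21)"
```

```text
time_s: 34.15
eef_pos: [0.4256, -0.3639, 0.0248]
eef_rot: [0.001, 0.999, -0.036, 0.001]
wrist_force: [-1.1, 1.0, 6.7]
opening: 0.678
time_s: 34.85
eef_pos: [0.4255, -0.3637, 0.2149]
eef_rot: [0.001, 0.999, -0.036, 0.001]
wrist_force: [-0.3, -0.4, -2.4]
opening: 0.682
top z_tool 11.5 tilt x,y (mm/mm) [ 0.001 -0.01 ]
centre in tool (rim arc) 0.4 0.2 resid [  0.2   0.1  -0.2  -0.3  -0.4  -0.2  -0.3 -28.6 -27.7 -28.2  -0.7  -0.3
  -0.2  -0.4  -0.3  -0.1   0.1]
 y 2: slot x -4.7..6.0
 y 8: slot x 25.8..26.4
 y 14: slot x 24.6..25.1
 y 20: slot x -27.1..-26.5
t34.9 pos [ 0.4247 -0.3628  0.213 ] yaw -4.2 q6 -0.85 op 0.679 F [ 0.4  0.2 -2.3]
 shift [ 0.0757 -0.2089  0.003 ] turn [-0.  0. -0.] or [-0.  0. -0.]
```

View pics/wB3.png

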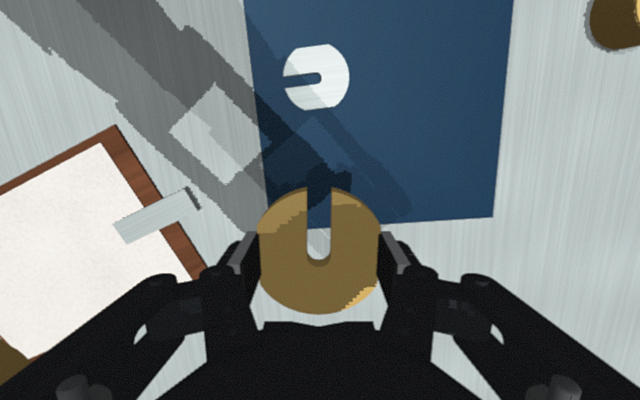

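B is held level with its slot facing up in the image (318,222). Moving towards the rod.

```bash
python3 -m pendant '[[[0.014,-0.045,0,0,0,0,0.5],[0.014,-0.045,0,0,0,0,0.5],[0.014,-0.045,0,0,0,0,0.5],[0.014,-0.045,0,0,0,0,0.5],[0.009,-0.04,0,0,0,0,0.5],[0,0,0,0,0,0,0.5],[0,0,0,0,0,0,0.5],[0,0,0,0,0,0,0.5],[0,0,0,0,0,0,0.5]]]'; python3 -c "
from rod import *
c,p,d=snap('wrist','hB1');rod(c,d);held(c,d)
goto(.506,-.146,.125)"
```

```text
time_s: 35.8
eef_pos: [0.5054, -0.1497, 0.2126]
eef_rot: [-0.0, 0.999, -0.037, -0.001]
wrist_force: [-0.3, -0.4, -1.2]
opening: 0.677
head px [319   7] mec 515.3 -17.6 r 9.8 lsq 515.2 -19.9 r 7.8 z 0.1302
carrier px [306  35] mec 502.5 -21.1 r 20.4 lsq 504.0 -20.9 r 12.6 z 0.0741
top z_tool 13.6 tilt x,y (mm/mm) [-0.001 -0.008]
centre in tool (rim arc) -0.5 -0.7 resid [  0.1  -0.1  -0.2  -0.2  -0.3  -0.5  -0.7 -28.4 -28.  -28.2  -0.5  -0.5
  -0.2  -0.   -0.1  -0.    0.2]
 y 1: slot x -6.1..5.0
 y 7: slot x -24.7..-24.2
 y 13: slot x -22.5..-22.0
 y 19: slot x -24.9..-24.3
t35.9 pos [ 0.5054 -0.1497  0.2129] yaw -4.3 q6 -0.44 op 0.680 F [-0.2 -1.6 -1.1]
 shift [ 0.0004 -0.0037  0.0879] turn [-0.     0.001 -0.   ] or [-0.     0.001 -0.   ]
```

View pics/hB1.png

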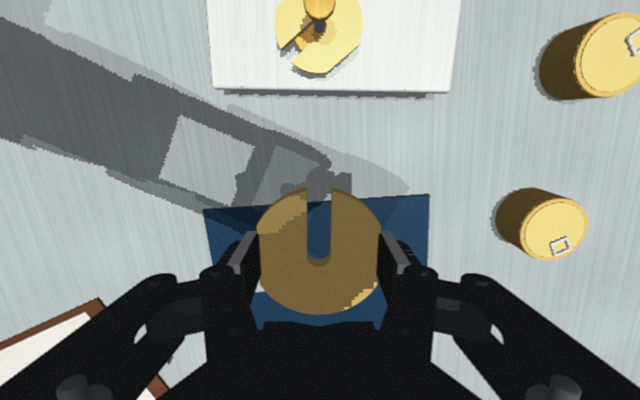

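```bash
python3 -c "
from rod import *
goto(.5159,-.0166,.114)"
```

```text
t35.9 pos [ 0.5054 -0.1497  0.2129] yaw -4.3 q6 -0.44 op 0.680 F [-0.2 -1.6 -1.1]
 shift [ 0.0005 -0.1335  0.0989] turn [-0.     0.001 -0.   ] or [-0.     0.001 -0.   ]
```

```bash
python3 -m pendant '[[[0.0005,-0.02,0.04,0,0,0,0.5],[0,-0.02,0.04,0,0,0,0.5],[0,-0.02,0.019,0,0,0,0.5],[0,0,0,0,0,0,0.5],[0,0,0,0,0,0,0.5],[0,0,0,0,0,0,0.5]]]'; python3 -c "
from rod import *
c,p,d=snap('wrist','hB2');rod(c,d);held(c,d)
goto(.5159,-.0166,.114)"
```

```text
time_s: 36.45
eef_pos: [0.512, -0.0903, 0.1158]
eef_rot: [0.001, 0.999, -0.037, 0.001]
wrist_force: [-0.5, 0.3, -1.4]
opening: 0.677
head px [313  92] mec 515.4 -15.9 r 9.8 lsq 515.5 -15.9 r 9.5 z 0.1304
carrier px [282 122] mec 496.8 -28.3 r 13.8 lsq 497.2 -29.0 r 9.0 z 0.0738
top z_tool 13.6 tilt x,y (mm/mm) [ 0.    -0.007]
centre in tool (rim arc) -0.4 -0.6 resid [  0.1   0.1  -0.3  -0.3  -0.4  -0.4  -0.6 -28.4 -27.8 -28.3  -0.6  -0.4
  -0.2  -0.2   0.   -0.1   0.2]
 y 1: slot x -5.7..5.2
 y 7: slot x 11.0..11.5
 y 13: slot x -27.7..-27.1
 y 19: slot x -28.4..-27.8
t36.5 pos [ 0.512  -0.0904  0.116 ] yaw -4.3 q6 -0.33 op 0.677 F [-0.5 -0.7 -1. ]
 shift [-0.0016 -0.0738  0.0019] turn [ 0.001 -0.003 -0.   ] or [ 0.001 -0.003 -0.   ]
```

View pics/hB2.png

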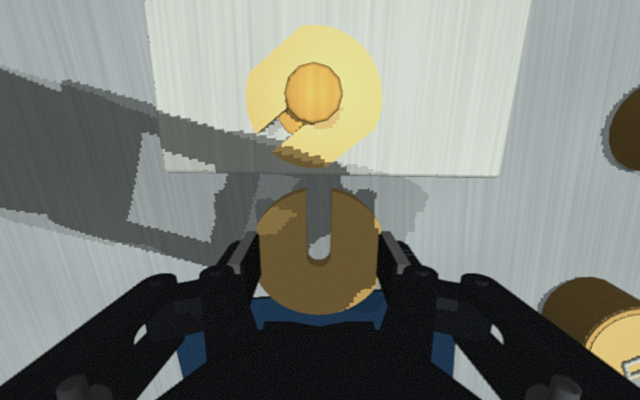

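The rod head at (313,92) is slightly left of the slot; correcting 1.6 mm and sliding in.

```bash
python3 -m pendant '[[[-0.0016,-0.01,0.001,0,0,0,0.5],[0,-0.012,0,0,0,0,0.5],[0,-0.012,0,0,0,0,0.5],[0,-0.01,0,0,0,0,0.5],[0,0,0,0,0,0,0.5],[0,0,0,0,0,0,0.5]]]'; python3 -c "
from rod import *
c,p,d=snap('wrist','hB3');goto(.5159,-.0166,.114)"
```

```text
time_s: 37.1
eef_pos: [0.5125, -0.0442, 0.1134]
eef_rot: [0.0, 0.999, -0.036, 0.0]
wrist_force: [-0.3, 0.3, -0.8]
opening: 0.679
t37.1 pos [ 0.5125 -0.0446  0.1134] yaw -4.1 q6 -0.25 op 0.680 F [ 0.2  0.8 -2.5]
 shift [ 0.0014 -0.0282 -0.0006] turn [ 0. -0. -0.] or [ 0. -0. -0.]
```

View pics/hB3.png

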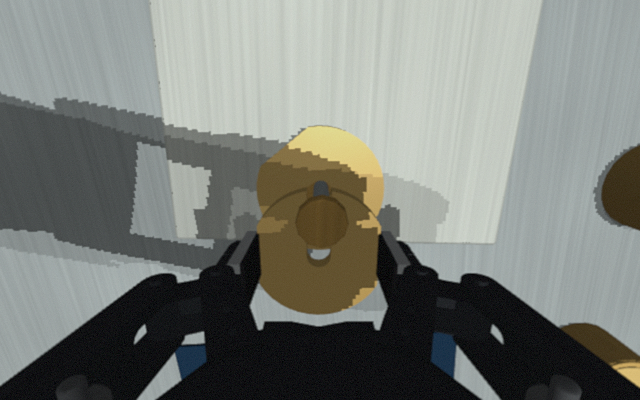

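The rod (321,190) is inside the slot mouth. Continuing home, then down.

```bash
python3 -m pendant '[[[0.001,-0.01,0,0,0,0,0.5],[0,-0.01,0,0,0,0,0.5],[0,-0.008,0,0,0,0,0.5],[0,0,0,0,0,0,0.5],[0,0,0,0,0,0,0.5],[0,0,0.005,0,0,0,0.5],[0,0,0.003,0,0,0,0.5],[0,0,0,0,0,0,0.5],[0,0,0,0,0,0,0.5]]]'; python3 -c "
from rod import *
goto(.5159,-.0166,.1025)"
```

```text
time_s: 38.05
eef_pos: [0.5153, -0.0171, 0.1051]
eef_rot: [-0.0, 0.999, -0.037, -0.0]
wrist_force: [-0.1, -0.2, -0.5]
opening: 0.681
t38.0 pos [ 0.5153 -0.0171  0.1051] yaw -4.2 q6 -0.19 op 0.681 F [-0.1 -0.2 -0.5]
 shift [ 0.0006 -0.0005  0.0026] turn [-0.     0.001 -0.   ] or [-0.     0.001 -0.   ]
```

```bash
python3 -m pendant '[[[0.0003,-0.0003,0.001,0,0,0,0.5],[0,0,0.001,0,0,0,0.5],[0,0,0,0,0,0,0.5],[0,0,0,0,0,0,0.5]]]'; python3 -m pendant '[[[0,0,0.001,0,0,0,0.5],[0,0,0,0,0,0,0.5],[0,0,0,0,0,0,0.5]]]'
```

```text
time_s: 38.45
eef_pos: [0.5158, -0.0166, 0.1033]
eef_rot: [-0.0, 0.999, -0.036, -0.0]
wrist_force: [-0.3, 0.4, -1.5]
opening: 0.682
time_s: 38.75
eef_pos: [0.516, -0.0167, 0.1028]
eef_rot: [0.0, 0.999, -0.036, 0.0]
wrist_force: [-1.7, 1.3, 4.5]
opening: 0.676
```

```bash
python3 -m pendant '[[[0,0,0,0,0,0,-0.7],[0,0,0,0,0,0,-0.7],[0,0,0,0,0,0,-0.7],[0,0,-0.01,0,0,0,-0.7],[0,0,-0.03,0,0,0,-0.7],[0,0,-0.04,0,0,0,-0.7],[0,0,-0.035,0,0,0,-1],[0,0,0,0,0,0,-1],[0,0,0,0,0,0,-1]]]'
python3 -c "
from rod import *
c,p,d=snap('wrist','hB5')
goto(.432,-.259,.22,90)"
```

```text
time_s: 39.65
eef_pos: [0.5164, -0.0167, 0.2188]
eef_rot: [0.0, 0.999, -0.036, 0.001]
wrist_force: [0.5, -1.3, -1.0]
opening: 0.995
t39.7 pos [ 0.5155 -0.0165  0.2173] yaw -4.2 q6 -0.19 op 0.999 F [-0.7 -0.3  0.3]
 shift [-0.0656  0.2479 -0.0027] turn [-0.     0.     1.498] or [-0.    -0.    -1.644]
```

View pics/hB5.png

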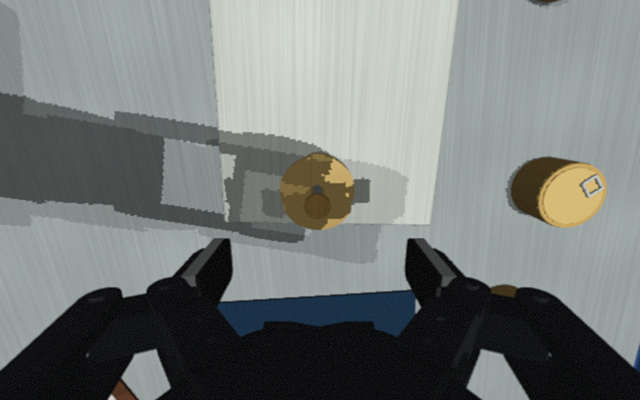

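B is hung; the stack shows at (317,190). Last weight: S, the steel one.

```bash
python3 -m pendant '[[[-0.013,0.042,0,0,0,0,-1],[-0.013,0.042,0,0,0,0,-1],[-0.013,0.042,0,0,0,0,-1],[-0.013,0.042,0,0,0,0,-1],[-0.013,0.042,0,0,0,0,-1],[0,0.038,0,0,0,0,-1],[0,0,0,0,0,0.146,-1],[0,0,0,0,0,0.146,-1],[0,0,0,0,0,0.146,-1],[0,0,0,0,0,0.146,-1]]]';python3 -m pendant '[[[0,0,0,0,0,0.146,-1],[0,0,0,0,0,0.146,-1],[0,0,0,0,0,0.146,-1],[0,0,0,0,0,0.146,-1],[0,0,0,0,0,0.146,-1],[0,0,0,0,0,0.146,-1],[0,0,0,0,0,0,-1],[0,0,0,0,0,0,-1],[0,0,0,0,0,0,-1]]]'
python3 -c "
from rod import *
c,p,d=snap('wrist','wS1');weights(c,p,d)
goto(.432,-.259,.14,-88)"
```

```text
time_s: 40.7
eef_pos: [0.4319, -0.2586, 0.2154]
eef_rot: [-0.001, 0.945, -0.326, -0.002]
wrist_force: [-0.9, 0.2, -0.5]
opening: 1.002
time_s: 41.6
eef_pos: [0.4326, -0.259, 0.2167]
eef_rot: [-0.0, 0.721, -0.693, -0.001]
wrist_force: [-0.2, -0.6, -0.7]
opening: 1.001
no slot 362.58294677734375 -269.0625305175781 88.8306884765625
centre 430.9 -259.7 r 34.3 slotdir -176.8 slot t -5.6..32.9 lat 0.5 area 2847 px [320 176] rgb [136 143 144]
centre 485.3 -419.6 r 125.9 slotdir 176.3 slot t -50.1..50.7 lat 0.6 area 1179 px [480 127] rgb [203 215 213]
t41.6 pos [ 0.4327 -0.2591  0.2169] yaw -87.7 q6 0.76 op 0.999 F [ 0.8 -0.  -0.4]
 shift [-0.      0.0007  0.0769] turn [0.001 0.001 0.005] or [-1.000e-03  1.000e-03 -3.136e+00]
```

View pics/wS1.png

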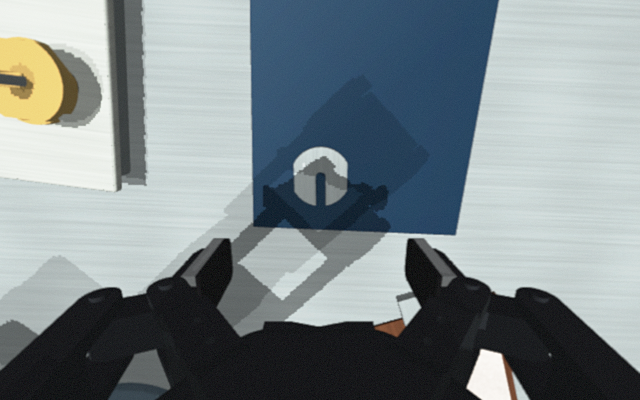

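S is at (320,176), its slot pointing down in the image and aligned.

```bash
python3 -m pendant '[[[0.0005,0.001,0.04,0,0,0,-1],[0,0,0.04,0,0,0,-1],[0,0,0.04,0,0,0,-1],[0,0,0.035,0,0,0,-1],[0,0,0.022,0,0,0,-0.7],[0,0,0.015,0,0,0,-0.7],[0,0,0,0,0,0,-0.7],[0,0,0,0,0,0,-0.7]]]'
python3 -c "
from rod import *
goto(.4315,-.2596,.0235,-87.5)"
```

```text
time_s: 42.45
eef_pos: [0.432, -0.2598, 0.0255]
eef_rot: [-0.0, 0.721, -0.693, -0.0]
wrist_force: [0.1, -1.2, 0.3]
opening: 0.85
t42.5 pos [ 0.432  -0.2598  0.0255] yaw -87.8 q6 0.75 op 0.850 F [ 0.1 -1.2  0.3]
 shift [-0.0002  0.0004  0.002 ] turn [ 0.     0.    -0.005] or [ 0.    -0.     3.137]
```

```bash
python3 -m pendant '[[[0,0.0004,0.0015,0,0,0,-0.7],[0,0,0,0,0,0,-0.7],[0,0,0,0,0,0,0.5],[0,0,0,0,0,0,0.5],[0,0,0,0,0,0,0.5],[0,0,0,0,0,0,0.5],[0,0,0,0,0,0,0.5]]]';python3 -m pendant '[[[0,0,-0.02,0,0,0,0.5],[0,0,-0.04,0,0,0,0.5],[0,0,-0.04,0,0,0,0.5],[0,0,-0.045,0,0,0,0.5],[0,0,-0.045,0,0,0,0.5],[0,0,0,0,0,-0.1,0.5],[0,0,0,0,0,-0.1,0.5],[0,0,0,0,0,-0.1,0.5],[0,0,0,0,0,-0.1,0.5],[0,0,0,0,0,0,0.5]]]'; python3 -c "
from rod import *
goto(.44,-.075,.22)"
```

```text
time_s: 43.15
eef_pos: [0.432, -0.2603, 0.0252]
eef_rot: [0.0, 0.72, -0.693, 0.001]
wrist_force: [-2.3, 2.4, 8.8]
opening: 0.685
time_s: 44.15
eef_pos: [0.4313, -0.2595, 0.2139]
eef_rot: [-0.0, 0.844, -0.536, -0.0]
wrist_force: [-1.0, 0.3, -1.8]
opening: 0.68
t44.1 pos [ 0.4313 -0.2595  0.2139] yaw -64.9 q6 0.35 op 0.680 F [-1.   0.3 -1.8]
 shift [-0.1633 -0.0863 -0.0061] turn [0. 0. 0.] or [0. 0. 0.]
```

```bash
python3 -m pendant '[[[-0.036,-0.017,0,0,0,0,0.5],[-0.036,-0.017,0,0,0,0,0.5],[-0.036,-0.017,0,0,0,0,0.5],[-0.036,-0.017,0,0,0,0,0.5],[-0.036,-0.014,0,0,0,0,0.5],[0,0,0,0,0,0,0.5],[0,0,0,0,0,0,0.5],[0,0,0,0,0,0,0.5],[0,0,0,0,0,0,0.5]]]';  python3 -c "
from rod import *
c,p,d=snap('wrist','hS1');rod(c,d);held(c,d)
goto(.44,-.075,.22)"
```

```text
time_s: 45.05
eef_pos: [0.4296, -0.063, 0.2139]
eef_rot: [0.0, 0.843, -0.538, 0.0]
wrist_force: [0.3, 0.7, -2.0]
opening: 0.676
head px [309  64] mec 515.3 -16.2 r 9.9 lsq 515.1 -16.2 r 9.5 z 0.1304
carrier px [297 114] mec 482.5 -17.4 r 0.0 lsq 241.2 -8.7 r 241.4 z 0.0797
top z_tool 13.8 tilt x,y (mm/mm) [-0.007 -0.01 ]
centre in tool (rim arc) -0.7 0.7 resid [ 0.3  0.2  0.2  0.1 -0.  -0.3 -0.2 -0.1 -0.1 -0.2 -0.1 -0.2 -0.1  0.2
  0.1  0.3  0.2]
 y 3: slot x -6.8..5.2
 y 9: slot x -6.7..5.3
 y 15: slot x -6.7..5.3
 y 21: slot x -6.7..5.3
t45.1 pos [ 0.4295 -0.063   0.2138] yaw -65.0 q6 0.71 op 0.679 F [-0.2  0.1 -2.6]
 shift [ 0.0153 -0.0044 -0.0062] turn [ 0. -0. -0.] or [ 0. -0. -0.]
```

View pics/hS1.png

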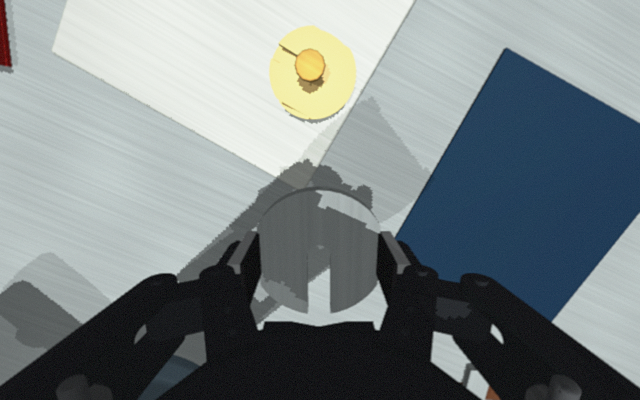

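```bash
python3 -c "
from rod import *
goto(.5795,.013,.12)"
```

```text
t45.1 pos [ 0.4295 -0.063   0.2138] yaw -65.0 q6 0.71 op 0.679 F [-0.2  0.1 -2.6]
 shift [-0.0056 -0.1681  0.0938] turn [ 0. -0. -0.] or [ 0. -0. -0.]
```

```bash
python3 -m pendant '[[[-0.001,-0.042,0,0,0,0,0.5],[-0.001,-0.042,0,0,0,0,0.5],[-0.002,-0.042,0,0,0,0,0.5],[-0.0016,-0.042,0,0,0,0,0.5],[0,0,0.04,0,0,0,0.5],[0,0,0.04,0,0,0,0.5],[0,0,0.013,0,0,0,0.5],[0,0,0,0,0,0,0.5],[0,0,0,0,0,0,0.5],[0,0,0,0,0,0,0.5]]]'
python3 -c "
from rod import *
goto(.5161,-.0166,.119)"
```

```text
time_s: 46.1
eef_pos: [0.5809, 0.0136, 0.1234]
eef_rot: [-0.001, 0.844, -0.537, 0.002]
wrist_force: [0.3, -0.1, -1.5]
opening: 0.678
t46.1 pos [0.5809 0.0136 0.1234] yaw -65.0 q6 0.95 op 0.678 F [ 0.3 -0.1 -1.5]
 shift [-0.0001  0.0715  0.0041] turn [-0.004 -0.002  0.   ] or [-0.004 -0.002  0.   ]
```

```bash
python3 -m pendant '[[[0,0.01,0.002,0,0,0,0.5],[0,0.012,0,0,0,0,0.5],[0,0.012,0,0,0,0,0.5],[0,0.008,0,0,0,0,0.5],[0,0,0,0,0,0,0.5],[0,0,0,0,0,0,0.5]]]'
python3 -c "
from rod import *
c,p,d=snap('wrist','hS2');goto(.5161,-.0166,.119)"
```

```text
time_s: 46.7
eef_pos: [0.5412, -0.0037, 0.1192]
eef_rot: [-0.0, 0.844, -0.537, 0.0]
wrist_force: [0.4, -0.2, -1.9]
opening: 0.678
t46.8 pos [ 0.5415 -0.0036  0.1191] yaw -64.9 q6 0.91 op 0.679 F [-0.6 -0.4 -2.4]
 shift [0.001  0.0285 0.0001] turn [-0.001 -0.     0.   ] or [-0.001 -0.     0.   ]
```

View pics/hS2.png

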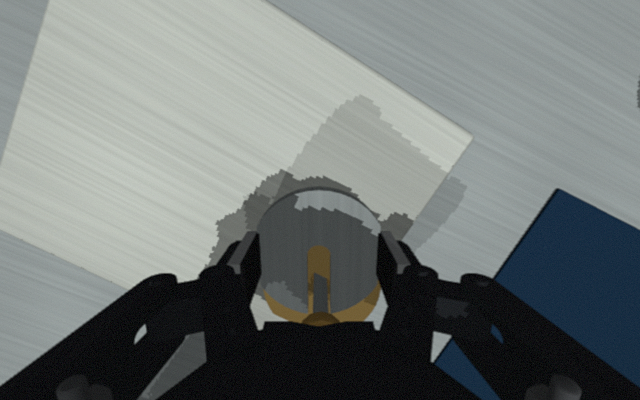

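The rod (320,293) is inside the slot. Sliding home and down.

```bash
python3 -m pendant '[[[0.0005,0.01,0,0,0,0,0.5],[0,0.01,0,0,0,0,0.5],[0,0.008,0,0,0,0,0.5],[0,0,0,0,0,0,0.5],[0,0,0,0,0,0,0.5],[0,0,0.004,0,0,0,0.5],[0,0,0.002,0,0,0,0.5],[0,0,0,0,0,0,0.5],[0,0,0,0,0,0,0.5]]]'; python3 -c "
from rod import *
goto(.5161,-.0166,.1108)"
```

```text
time_s: 47.65
eef_pos: [0.516, -0.0157, 0.1126]
eef_rot: [0.0, 0.844, -0.537, -0.0]
wrist_force: [0.2, 0.2, -2.7]
opening: 0.675
t47.6 pos [ 0.516  -0.0157  0.1126] yaw -64.9 q6 0.87 op 0.675 F [ 0.2  0.2 -2.7]
 shift [0.0009 0.0003 0.0018] turn [0. 0. 0.] or [0. 0. 0.]
```

```bash
python3 -m pendant '[[[0.0005,0.0003,0.001,0,0,0,0.5],[0,0,0,0,0,0,0.5],[0,0,0,0,0,0,0.5]]]'; python3 -m pendant '[[[0,0,0.001,0,0,0,0.5],[0,0,0,0,0,0,0.5],[0,0,0,0,0,0,0.5]]]'
```

```text
time_s: 47.95
eef_pos: [0.516, -0.0164, 0.1119]
eef_rot: [-0.0, 0.844, -0.537, 0.0]
wrist_force: [0.6, 0.4, -2.1]
opening: 0.68
time_s: 48.25
eef_pos: [0.5162, -0.0165, 0.1113]
eef_rot: [-0.0, 0.844, -0.537, 0.0]
wrist_force: [-2.3, 0.5, 3.4]
opening: 0.678
```

Contact at z 0.1113, 8.5 mm above B's seating height. Releasing and checking.

```bash
python3 -m pendant '[[[0,0,0,0,0,0,-0.7],[0,0,0,0,0,0,-0.7],[0,0,0,0,0,0,-0.7],[0,0,-0.01,0,0,0,-0.7],[0,0,-0.03,0,0,0,-0.7],[0,0,-0.04,0,0,0,-0.7],[0,0,-0.035,0,0,0,-1],[0,0,0,0,0,0,-1],[0,0,0,0,0,0,-1]]]'; python3 -m pendant '[[[0,0.04,0,0,0,0,-1],[0,0.04,0,0,0,0,-1],[0,0.02,0,0,0,0,-1],[0,0,0,0,0,0,-1],[0,0,0,0,0,0,-1]]]'
python3 -c "
from rod import *
c,p,d=snap('wrist','fin1');pickle.dump((c,p,d),open('fin1.pkl','wb'));rod(c,d)
snap('scene','fin1s')
a=cv2.imread('pics/fin1s.png')[120:260,220:460];cv2.imwrite('pics/fin1sc.png',cv2.resize(a,None,fx=3,fy=3))
X=cloud(c,d);D=np.hypot(X[...,0]-.5155,X[...,1]+.0162)
for z0,nm in((.098,'S top'),):
    m=((np.abs(X[...,2]-z0)<.004)&(D<.05)).astype(np.uint8);k=max(cv2.findContours(m,0,1)[0],key=cv2.contourArea).reshape(-1,2)
    W=(ray(c,k,z0)[:,:2]*1000).astype(np.float32);print(nm,cv2.minEnclosingCircle(W));P=X[m>0];print(np.linalg.lstsq(np.c_[P[:,:2],np.ones(len(P))],P[:,2],rcond=None)[0][:2],np.median(P[:,2]))
c2=pickle.load(open('b7.pkl','rb'));C,p,d=c2;X=cloud(C,d)
m=(p[...,1].astype(int)>1.25*p[...,0])&(p[...,1]>60)&(p[...,1]>1.25*p[...,2]);
n,l,s,ce=cv2.connectedComponentsWithStats(m.astype(np.uint8))
for i in range(1,n):
    if s[i,4]>40: print('green',ce[i],s[i,4],np.round(np.median(X[l==i],0),4),np.round(ray(C,[ce[i]],np.median(X[l==i],0)[2])[0],4))
"
```

```text
time_s: 49.15
eef_pos: [0.5166, -0.0165, 0.2273]
eef_rot: [-0.0, 0.844, -0.537, 0.001]
wrist_force: [-0.1, 0.2, -0.0]
opening: 0.997
time_s: 49.65
eef_pos: [0.4253, -0.0587, 0.2252]
eef_rot: [-0.0, 0.843, -0.537, -0.0]
wrist_force: [0.4, -0.1, 0.6]
opening: 1.0
head px [318  64] mec 515.2 -16.2 r 10.0 lsq 515.1 -16.2 r 9.5 z 0.1304
carrier px [321  80] mec 512.7 -19.9 r 0.4 lsq 251.2 -141.8 r 288.5 z 0.0726
S top ((514.8526000976562, -16.285619735717773), 33.89140319824219)
[0.00067311 0.00019417] 0.0974464957129926
green [506.69636364 116.82363636] 550 [0.6788 0.333  0.0503] [0.6785 0.3331 0.0503]
green [472.05185185 132.16296296] 405 [0.6329 0.3312 0.0513] [0.6329 0.3312 0.0513]
```

View pics/fin1.png

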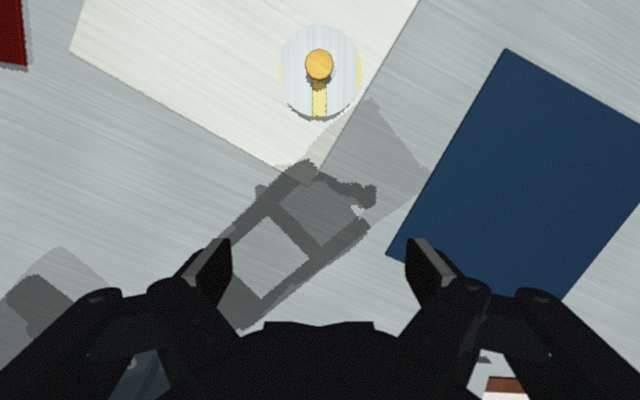

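View pics/fin1sc.png

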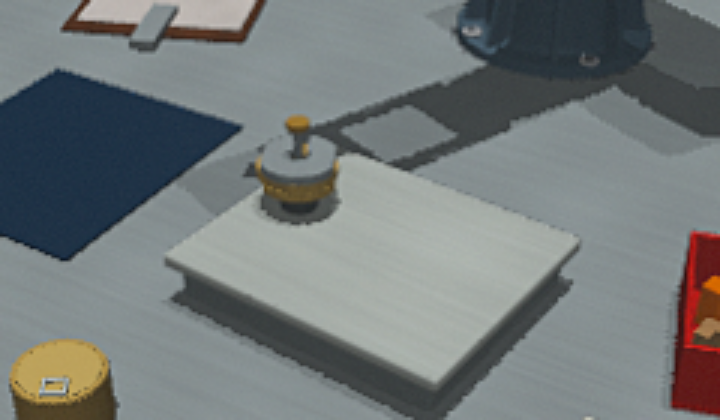

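The stack is flat: S's top is at 0.0974 m and its centre is 0.6 mm off the rod. The S slot points down in the image (319,100), with both brass weights beneath. Now the button, at (.633,.331), top 0.051.

```bash
python3 -c "
from rod import *
goto(.633,.331,.18,-90)"
```

```text
t49.8 pos [ 0.426  -0.0585  0.2256] yaw -64.9 q6 0.72 op 1.003 F [-1.2  0.4 -0.3]
 shift [-0.2649 -0.3527  0.0457] turn [0.    0.001 0.438] or [-1.000e-03  0.000e+00 -2.704e+00]
```

```bash
python3 -m pendant '[[[-0.026,-0.035,0,0,0,0,-1],[-0.026,-0.035,0,0,0,0,-1],[-0.026,-0.035,0,0,0,0,-1],[-0.026,-0.035,0,0,0,0,-1],[-0.026,-0.035,0,0,0,0,0],[-0.027,-0.035,0,0,0,0,0.5],[-0.027,-0.035,0,0,0,0,1],[-0.027,-0.036,0,0,0,0,1],[-0.027,-0.036,0,0,0,0,1],[-0.027,-0.036,0,0,0,0,1]]]'; python3 -m pendant '[[[0,0,0.02,0,0,0.146,1],[0,0,0.02,0,0,0.146,1],[0,0,0,0,0,0.146,1],[0,0,0,0,0,0,1],[0,0,0,0,0,0,1],[0,0,0,0,0,0,1]]]'; python3 -c "
from rod import *
c,p,d=snap('wrist','btn1');C=c;X=cloud(C,d)
m=(p[...,1].astype(int)>1.25*p[...,0])&(p[...,1]>60)&(p[...,1]>1.25*p[...,2]);
n,l,s,ce=cv2.connectedComponentsWithStats(m.astype(np.uint8))
for i in range(1,n):
    if s[i,4]>40: print('green',ce[i],s[i,4],np.round(np.median(X[l==i],0),4),np.round(ray(C,[ce[i]],np.median(X[l==i],0)[2])[0],4))
goto(.633,.331,.09,-90)"
```

```text
time_s: 50.75
eef_pos: [0.6333, 0.3339, 0.2246]
eef_rot: [0.0, 0.844, -0.536, -0.0]
wrist_force: [0.6, -0.1, 0.6]
opening: 0.002
time_s: 51.35
eef_pos: [0.6332, 0.3314, 0.1864]
eef_rot: [-0.001, 0.708, -0.706, 0.0]
wrist_force: [1.0, -0.2, -0.5]
opening: -0.0
green [321.25445293 139.18575064] 393 [0.6794 0.3284 0.052 ] [0.6793 0.3299 0.052 ]
green [319.77029096 189.22970904] 653 [0.6351 0.3308 0.0513] [0.6349 0.331  0.0513]
t51.4 pos [0.6332 0.3312 0.1865] yaw -89.9 q6 1.88 op 0.000 F [ 0.5 -0.  -0.3]
 shift [0.0002 0.0003 0.0965] turn [-0.001  0.     0.002] or [-1.000e-03 -2.000e-03 -3.139e+00]
```

View pics/btn1.png

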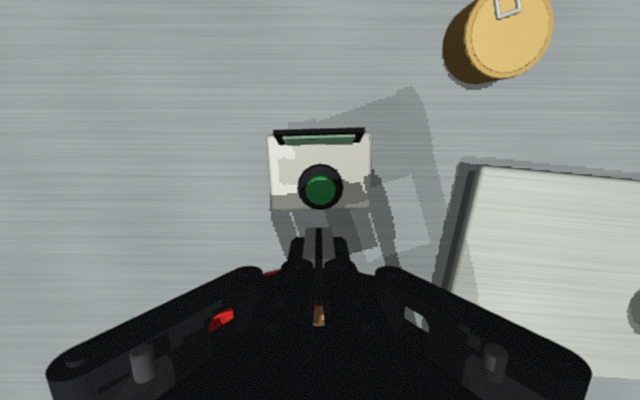

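The button is at (320,189), right under the tool. Going down.

```bash
python3 -m pendant '[[[0,0,0.04,0,0,0,1],[0,0,0.04,0,0,0,1],[0,0,0.024,0,0,0,1],[0,0,0,0,0,0,1],[0,0,0,0,0,0,1],[0,0,0,0,0,0,1]]]'; python3 -m pendant '[[[0,0,0.004,0,0,0,1],[0,0,0.002,0,0,0,1],[0,0,0,0,0,0,1],[0,0,0,0,0,0,1]]]'
```

```text
time_s: 52.0
eef_pos: [0.6344, 0.3314, 0.0846]
eef_rot: [-0.002, 0.707, -0.707, 0.001]
wrist_force: [-1.1, -0.7, 0.6]
opening: -0.001
time_s: 52.4
eef_pos: [0.6332, 0.331, 0.0765]
eef_rot: [0.0, -0.707, 0.707, -0.0]
wrist_force: [-0.0, 0.6, 2.1]
opening: -0.002
```

```bash
python3 -m pendant '[[[0,0,0.002,0,0,0,1],[0,0,0.002,0,0,0,1],[0,0,0,0,0,0,1],[0,0,0,0,0,0,1]]]'; python3 -m pendant '[[[0,0,0.002,0,0,0,1],[0,0,0.001,0,0,0,1],[0,0,0,0,0,0,1],[0,0,0,0,0,0,1]]]'
```

```text
time_s: 52.8
eef_pos: [0.6332, 0.331, 0.0723]
eef_rot: [0.0, -0.707, 0.707, -0.0]
wrist_force: [1.9, -0.0, 4.1]
opening: 0.002
time_s: 53.2
eef_pos: [0.6333, 0.331, 0.0709]
eef_rot: [0.001, -0.707, 0.707, -0.0]
wrist_force: [-2.8, -1.9, 13.6]
opening: 0.0
```

The button bottomed out: 13.6 N at the stop, above the ~5 N of full travel. Releasing and backing off.

```bash
python3 -m pendant '[[[0,0,0,0,0,0,1],[0,0,0,0,0,0,1],[0,0,-0.01,0,0,0,1],[0,0,-0.03,0,0,0,1],[0,0,-0.04,0,0,0,1],[0,0,-0.04,0,0,0,1],[0,0,-0.03,0,0,0,1],[0,0.03,-0.03,0,0,0,1],[0,0.03,-0.02,0,0,0,1],[0,0,0,0,0,0,1]]]'; python3 -m pendant '[[[0.02,0.04,-0.02,0,0,0,0],[0.04,0.04,0,0,0,0,0],[0.04,0,0,0,0,0,-1],[0,0,0,0,0,0,-1],[0,0,0,0,0,0,-1],[0,0,0,0,0,0,-1]]]'; python3 -c "
from rod import *
c,p,d=snap('wrist','end1');rod(c,d);X=cloud(c,d)
m=(p[...,1].astype(int)>1.25*p[...,0])&(p[...,1]>60)&(p[...,1]>1.25*p[...,2]);
n,l,s,ce=cv2.connectedComponentsWithStats(m.astype(np.uint8))
for i in range(1,n):
    if s[i,4]>40: print('green',ce[i],s[i,4],np.round(np.median(X[l==i],0),4))
print(pose()[0]['time_s'])
snap('top','end1t')"
```

```text
time_s: 54.2
eef_pos: [0.5709, 0.332, 0.2724]
eef_rot: [-0.001, 0.708, -0.707, 0.0]
wrist_force: [0.6, 0.4, 0.3]
opening: -0.002
time_s: 54.8
eef_pos: [0.4976, 0.2359, 0.2882]
eef_rot: [-0.0, -0.707, 0.707, 0.0]
wrist_force: [-0.6, 0.0, 0.5]
opening: 0.993
head px [577 165] mec 516.5 -12.3 r 12.0 lsq 516.1 -12.2 r 10.7 z 0.1302
carrier px [519 152] mec 516.4 -7.3 r 32.1 lsq 516.3 -17.3 r 32.3 z 0.0764
green [230.336   6.274] 500 [0.6778 0.333  0.0472]
green [234.32596685  49.79189687] 543 [0.6335 0.3303 0.0512]
54.85
```

View pics/end1.png

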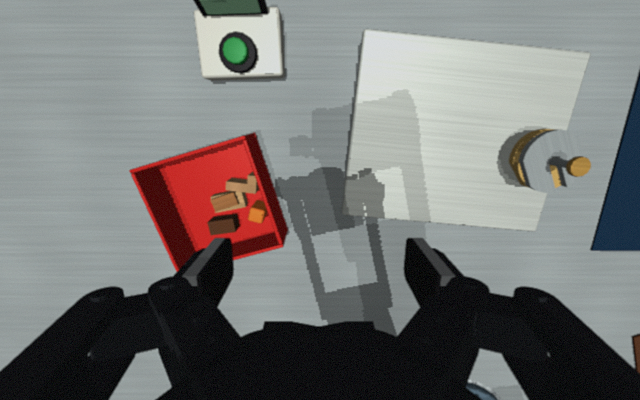

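View pics/end1t.png

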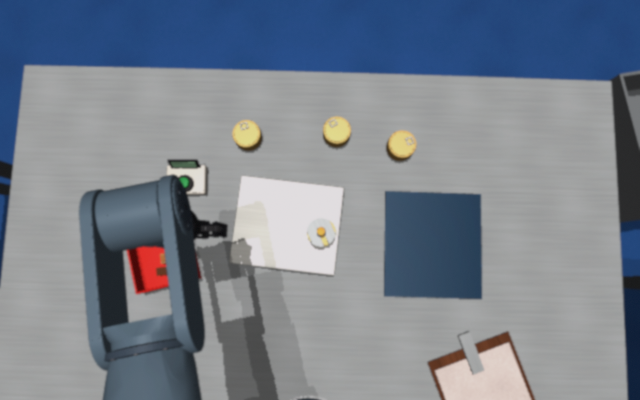

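The final views show four scraps in the bin (about (237,205)), a flat stack on the hanger, the button back up at 0.0512 m, and the cans where they started. Handing in.

```bash
python3 -c "
from bench import ctrl
print(ctrl.hand_in())"
```

```text
the job is handed in; nothing more can be done
None
```

The job is done and handed in at about 55 s. `hand_in` gives no verdict, so the result rests on my own checks.

**What I did:** I put the four scraps that were there into the red bin (no blue offcut was present). Then I hung the three weights, brass, brass and steel from the bottom up. Their slots point at about −146°, 86° and −155°, so neighbours are about 120° or more apart. Last, I pressed the green button to its stop and let go.

**What the last checks showed:**
- **Stack:** the top weight was flat, with its upper face at 0.0974 m (0.098 m expected) and its centre about 0.6 mm off the rod. The lower two I judged from where they seated and from the pictures; I did not measure them separately afterwards.
- **Button:** the force reached 13.6 N at the stop, well above the 5 N of full travel. Afterwards its top measured 0.051 m, the same as before the press.
- **Scraps and cans:** all four scraps were in the bin, and the cans looked unmoved in the top view.

**Disagreements:** early on, the top and wrist cameras differed by about 4–5 mm. I relied on the wrist camera, which stayed consistent when the tool turned. In the final oblique view, the rod head read about 4 mm off its earlier position. That view was partly hidden, and the closer views had agreed to within about 1 mm, so I discounted it.

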